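Isolate, load, cover and restart the worktop steamer

ROBOT

A 6-joint arm with a two-finger parallel gripper is mounted at the origin on the work surface. World frame = base frame: x ahead of the robot, y to its left, z up, the work surface at z = 0. Lengths are in m, angles in rad, forces in N, time in s.
With the tool pointing down it reaches from about 0.375 to 0.975 m from the base axis. Payload 3.8 kg.
Tool frame: the origin (TCP) lies midway between the tips of the shut fingers; the grasp point (between the pads) lies 19 mm behind it; z points along the fingers, y is the line along which they close (so a half turn about z gives the same grasp; the last joint's range is limited). The gripper opens to 85 mm and grips with 20 to 120 N. Pads are 22 mm wide; open, the fingers measure 114 mm over their backs; the gripper's body (76 mm by 85 mm) begins 54 mm behind the grasp point. The pads swing forward as they close: fully open they stand 13 mm farther back than shut.
Start: joints at [1.304, 0.264, 1.604, -0, 1.274, -0.037], TCP at [0.154, 0.657, 0.199] pointing down, gripper open.
Joint ranges: [-2.63, 2.63], [-0.94, 2.18], [0.31, 2.57], [-1.31, 4.45], [0, 2.66], [-2.55, 2.55]. Speed limits (rad/s): [2.57, 2.57, 3.14, 3.14, 3.14, 3.14].

INTERFACE

Orientations are given as a rotation vector (axis times angle).
In Python, from workcell import * gives the robot as it stands. The module is installed in compiled form; this text tells all that it offers.
- The arm moves only by the tool apply_moves, never from a script. Its arguments are lists of equal length, an entry for each row: "fingers": the opening, from 0 (shut) to 1 (fully open); "travel": the shift along the tool's x, y, z normalised to -1 to 1, where 1 is 0.05 m, a list of three; "rotation": the turn, a rotation vector about the tool's x, y, z normalised to -1 to 1, where 1 is 6 degrees, a list of three. In form: {"fingers": [fingers, ...], "travel": [[dx, dy, dz], ...], "rotation": [[ax, ay, az], ...]}. A call has 1 to 12 rows; each row shifts and turns the commanded pose from where the row before left it, along the tool's axes as they then stand; what a row does not reach is not made up. A row lasts 1/10 s, in which the tool goes at most 50 mm and 8.59 degrees, less where a joint would pass 70% of its speed; a pose out of reach is approached as far as the arm can. A call with a number of a shift or a turn outside -1 to 1 is refused whole. A call with a gripper value outside its range is refused whole. The fingers move at their own pace and stop on an object; "newtons" is the grip in N (left out, the last holds). Time passes only in rows, so rows that do not move let the fingers close. It gives the time, the measured TCP pose, the force, the opening and the grip force at its end, in the units of the state.
- read_state(): the state, without advancing time (a new reading comes with each control period).
- read_camera(name): name is "scene" or "top" or "wrist"; returns a dict with "image" (420x560x3 uint8, red, green, blue), "fx", "fy", "cx", "cy" (pixels), "extrinsics" (4x4, takes a point from world to camera coordinates). Camera axes: x right, y down, z forward; pixel columns grow to the right and rows downward; lengths in m; the calibration is good to about 2 mm. A picture is of the moment at which its call begins. There is no depth.
- finish_job(): hands the job in; it is judged then, once.
Trained networks look in the newest picture that a camera, given by its name, has taken for a name from the list of things; names that differ only in an ending like _2 or _b are one class to them, and where a whole thing is asked for, a point or a joint stands for the part that bears it (a point fixed in the world has none). Each returns a list of dicts, best first, with "p" (0 to 1); they miss things now and then, are a little off and sometimes report something else, mostly with a low value. They report only what shows in the picture. A call takes as long as a camera call. They do not tell look-alikes from the thing itself.
- regions_of(camera, name): "mask" (420x560 bool, what is visible of it) and "bbox" ([left, top, width, height] in pixels, round what is visible of it).
- tip_of(camera, name): "location" ([column, row] in pixels: a listed point, or the origin of a listed thing).
The state is a dict: "time": time; "q": joint angles; "joint_vel": joint speeds; "joint_torque": joint torques, N m; "tool_pos": TCP position; "tcp_rot": TCP orientation; "wrist_force": force on the tool from outside, world axes, zero at the start; "torque": the same for the moment, N m; "width": opening from 0.0 (shut) to 1.0 (fully open); "grip_force": force on a finger pad.
Only numpy, scipy, OpenCV 4.12 (cv2) and the standard library are available. Lean on these libraries where they do the work, as an engineer would, in place of code of your own. Each camera call takes 0.05 s, during which the arm holds its last target. There are 200 camera calls.

TASK

The steamer has been left switched on: turn its isolator handle fully to off, then stand every lidded steel tin from the ledge upright on the floor of the steamer basket. Then put the bamboo lid on the basket, seated flat with its plug inside the mouth and its steam vent facing the upright index stud, and only after that turn the isolator handle fully back to on. Leave everything else on the ledge where it is.

Things in the scene. Friction and masses are not known exactly. Their poses are not given: they have to be found in the camera images.
- tin1: lidded stainless pudding tin, a plain upright cylinder 52 mm across and 60 mm tall, 0.16 kg with a heavy thick base (stable, hard to tip over), standing on the ledge; origin at the centre of its underside, z up its axis. Three to five of the five tins are present
- tin2: lidded stainless pudding tin, a plain upright cylinder 52 mm across and 60 mm tall, 0.16 kg with a heavy thick base (stable, hard to tip over), standing on the ledge; origin at the centre of its underside, z up its axis. Three to five of the five tins are present
- tin3: lidded stainless pudding tin, a plain upright cylinder 52 mm across and 60 mm tall, 0.16 kg with a heavy thick base (stable, hard to tip over), standing on the ledge; origin at the centre of its underside, z up its axis. Three to five of the five tins are present
- tin4: lidded stainless pudding tin, a plain upright cylinder 52 mm across and 60 mm tall, 0.16 kg with a heavy thick base (stable, hard to tip over), standing on the ledge; origin at the centre of its underside, z up its axis. Three to five of the five tins are present
- tin5: lidded stainless pudding tin, a plain upright cylinder 52 mm across and 60 mm tall, 0.16 kg with a heavy thick base (stable, hard to tip over), standing on the ledge; origin at the centre of its underside, z up its axis. Three to five of the five tins are present
- steamer: fixed round steamer: black heating base 224 mm across and 55 mm tall carrying an open stainless basket (outer diameter 214 mm, wall 4 mm, inner floor 59 mm above the ledge, rim 140 mm above the ledge, 81 mm deep inside). Origin at the centre of the underside; its +x points to the index stud
- steamer_in (a point): centre of the basket's inner floor (inner radius 103 mm)
- steamer_rim (a point): centre of the basket's mouth, at rim height
- steamer_mark (a point): top of the steel index stud, a 10 mm thick upright pin 127 mm from the steamer's axis in its +x direction, standing on a tab outside the basket and as high as the rim
- trivet: fixed round grey silicone trivet, 240 mm across, 8 mm thick, on which the lid lies at the start; origin at the centre of its underside
- lid: round bamboo lid, 224 mm across, 0.3 kg. A disc 12 mm thick above a plug 192 mm across and 10 mm deep that goes inside the basket mouth; origin at the centre of the plug's underside (so 10 mm below the rim when the lid is seated), z up. Its +x points from the centre to the steam vent
- lid_handle (a point): centre of the lid's straight handle bar, 45 mm above the lid's origin; the bar is 100 mm long along the lid's x, 18 mm wide, 22 mm tall, its top 56 mm above the lid's origin; there is an open gap of 12 mm between bar and disc
- lid_vent (a point): mouth of the steam vent, a dark raised block 36 mm wide, 30 mm long and 20 mm tall at the lid's edge, 105 mm from the lid's centre along the lid's +x
- isolator (a joint): the isolator handle: 0 at the OFF stop (pointer at the round white ring mark), 1.40 rad at the ON stop (pointer at the white bar mark); it grows as the handle turns clockwise seen from above, the axis is vertical, it stays where it is left (friction 0.12 N m)
- handle_grip (a point): on the axis of the isolator handle, at the middle of its height, 74 mm above the ledge; the frame turns with the handle: the black bar is 70 mm long along x, 18 mm wide, 28 mm tall (top 88 mm above the ledge), with a pointer nose reaching 41 mm along -x and a white line on top toward the pointer. It stands on a grey box 104 x 104 mm, 50 mm tall, fixed
- chopstick_cup: white ceramic cup, 72 mm across, 95 mm tall, with steel chopsticks rising to 215 mm; origin at its underside; not part of the job
- sauce_bottle: amber glass bottle, 60 mm across, 170 mm tall; origin at its underside; not part of the job
- dip_bowl: small blue ceramic bowl, 80 mm across, 35 mm tall; origin at its underside; not part of the job
- spatula: spatula lying flat along its x; origin at its underside; not part of the job
- spoon: spoon lying flat along its x; origin at its underside; not part of the job
Mind the look-alikes: they are no part of the job. Leave any brown or red look-alike of the tin4 alone.

How it is judged:
By the outcome, as a careful person would: the job done as asked, in the order asked, and still so for the second after the job is handed in, with the robot touching nothing.
Of tin1, tin2, tin3, tin4, tin5 only 3 to 5 are there at a start; the rules pass over those that are not, and their reading is None.
At some moment in a run one of tin1, tin2, tin3, tin4, tin5, lid may be knocked a few centimetres aside while the robot is not near it.
It also fails if it takes over 210 s, if anything falls off the work surface, if the arm or the gripper's body presses on something with over 40 N, if the wrist force passes 120 N, or if a joint passes its speed limit or range.

## Working session

There is one attempt and no reset: what is moved stays moved. The work goes in short steps, Python scripts to look and compute and a tool call to move; the robot and the scene stay as the last step left them, time stands still between calls to the robot, and variables do not carry over. Pictures are saved under pics/ and viewed, at most 14 in all, crops included, and the job is handed in when it is done.

Besides the shell and the picture viewer there is one more tool, called after "Request:" in YAML: its name, and indented under it one key for each argument. apply_moves: Moves the arm, as the interface text tells. Scaled input: -1 to 1 covers 0.05 m each way for a shift and 6 degrees each way for a turn. Its arguments: {"type":"object","properties":{"fingers":{"type":"array","items":{"type":"number"}},"travel":{"type":"array","items":{"type":"array","items":{"type":"number"}}},"rotation":{"type":"array","items":{"type":"array","items":{"type":"number"}}},"newtons":{"type":"number"}},"required":["fingers","travel","rotation"]}

```bash
mkdir -p pics; cat > h.py <<'E'
from workcell import *
import numpy as np, cv2
from scipy.spatial.transform import Rotation as R
def save(c,name,crop=None,s=1):
    d=read_camera(c); im=d["image"][:,:,::-1].copy()
    if crop: x,y,w,h=crop; im=im[y:y+h,x:x+w]
    if s!=1: im=cv2.resize(im,None,fx=s,fy=s,interpolation=cv2.INTER_CUBIC)
    cv2.imwrite("pics/"+name,im); return d
def ray(d,px,z):
    E=np.array(d["extrinsics"]); Rm,t=E[:3,:3],E[:3,3]
    o=-Rm.T@t; v=Rm.T@np.array([(px[0]-d["cx"])/d["fx"],(px[1]-d["cy"])/d["fy"],1])
    return o+v*(z-o[2])/v[2]
def proj(d,p):
    E=np.array(d["extrinsics"]); c=E[:3,:3]@np.array(p)+E[:3,3]
    return np.array([d["fx"]*c[0]/c[2]+d["cx"],d["fy"]*c[1]/c[2]+d["cy"]])
def st():
    s=read_state(); print("t",round(s["time"],2),"pos",np.round(s["tool_pos"],4),"rot",np.round(s["tcp_rot"],3),"q",np.round(s["q"],3),"F",np.round(s["wrist_force"],1),"w",round(s["width"],3),"g",s["grip_force"]); return s
E
python3 - <<'E'
from h import *
s=st(); print(R.from_rotvec(s["tcp_rot"]).as_matrix().round(3))
Z={"tin1":0,"steamer_in":.059,"steamer_rim":.14,"steamer_mark":.14,"trivet":0,"lid":.008,"lid_handle":.053,"lid_vent":.03,"handle_grip":.074,"chopstick_cup":0,"sauce_bottle":0,"dip_bowl":0}
for c in("top","scene"):
    d=save(c,c+"0.png"); print(c,"cam",(-np.array(d["extrinsics"])[:3,:3].T@np.array(d["extrinsics"])[:3,3]).round(3))
    for n,z in Z.items():
        print(n,[(round(r["p"],2),np.round(r["location"]).tolist(),ray(d,r["location"],z)[:2].round(3).tolist()) for r in tip_of(c,n)])
E
```

```text
t 0.0 pos [0.1536 0.6565 0.198 ] rot [-3.600e-01 -3.121e+00  3.000e-03] q [ 1.304  0.265  1.605 -0.     1.274 -0.037] F [ 0.7 -0.7  0.5] w 1.001 g 0.0
[[-0.974  0.228 -0.001]
 [ 0.228  0.974 -0.002]
 [ 0.    -0.002 -1.   ]]
top cam [0.285 0.002 1.214]
tin1 [(0.96, [414.0, 291.0], [0.275, -0.388]), (0.83, [375.0, 306.0], [0.24, -0.269]), (0.8, [302.0, 246.0], [0.428, -0.071]), (0.66, [418.0, 263.0], [0.355, -0.411]), (0.6, [382.0, 270.0], [0.342, -0.303]), (0.57, [183.0, 282.0], [0.345, 0.282]), (0.49, [279.0, 161.0], [0.698, -0.021])]
steamer_in [(0.97, [358.0, 192.0], [0.567, -0.245]), (0.57, [450.0, 220.0], [0.468, -0.499])]
steamer_rim [(0.85, [365.0, 185.0], [0.565, -0.247])]
steamer_mark [(0.84, [367.0, 143.0], [0.685, -0.267]), (0.2, [180.0, 280.0], [0.343, 0.257])]
trivet []
lid [(0.7, [192.0, 210.0], [0.555, 0.253])]
lid_handle [(0.56, [191.0, 207.0], [0.556, 0.244])]
lid_vent [(0.58, [169.0, 184.0], [0.637, 0.314])]
handle_grip [(0.77, [276.0, 161.0], [0.672, -0.012]), (0.59, [168.0, 184.0], [0.624, 0.305])]
chopstick_cup [(0.76, [311.0, 137.0], [0.772, -0.127])]
sauce_bottl
[... 440 characters left out ...]
357, -0.412])]
steamer_in [(0.73, [341.0, 321.0], [0.642, 0.316])]
steamer_rim [(0.75, [203.0, 171.0], [0.564, -0.254])]
steamer_mark [(0.81, [168.0, 196.0], [0.692, -0.269]), (0.4, [340.0, 282.0], [0.588, 0.262])]
trivet []
lid [(0.68, [338.0, 288.0], [0.555, 0.246])]
lid_handle [(0.68, [339.0, 283.0], [0.558, 0.246]), (0.19, [188.0, 262.0], [0.78, -0.118])]
lid_vent [(0.89, [341.0, 319.0], [0.629, 0.308])]
handle_grip [(0.72, [242.0, 254.0], [0.67, -0.01]), (0.2, [210.0, 196.0], [0.59, -0.215])]
chopstick_cup [(0.79, [183.0, 261.0], [0.776, -0.157])]
sauce_bottle [(0.79, [253.0, 323.0], [0.783, 0.125]), (0.22, [453.0, 327.0], [0.442, 0.55])]
dip_bowl [(0.79, [357.0, 233.0], [0.374, 0.18])]
```

View pics/top0.png

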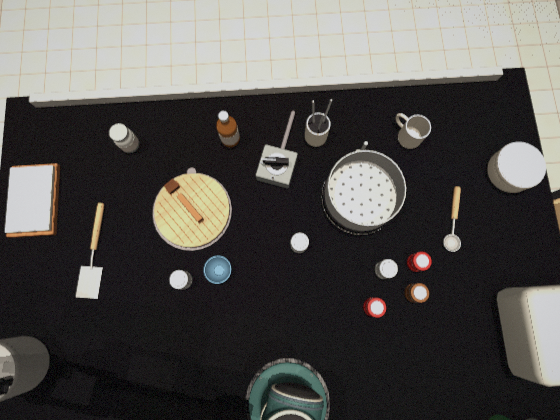

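View pics/scene0.png

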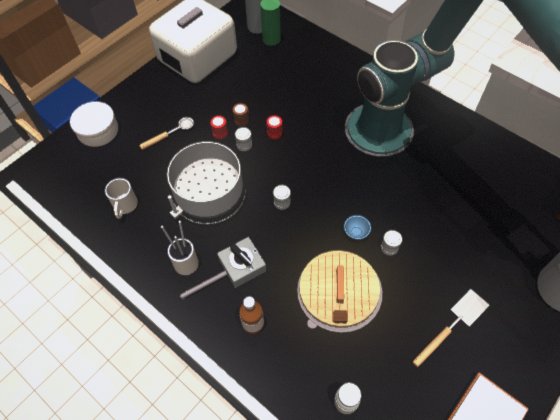

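The top view shows pale-lidded cylinders at (180,280), (300,242), (387,268) and a taller one at (124,138). The red ones are at (375,307) and (420,262), and a brown one is at (419,293). I'll confirm these in one enlarged crop and check the isolator's marks.

```bash
python3 - <<'E'
from h import *
d=read_camera("scene"); s=read_camera("top")
im=d["image"][:,:,::-1]; t=s["image"][:,:,::-1]
def c(i,x,y,w,h): return cv2.resize(i[y:y+h,x:x+w],(260,290),interpolation=cv2.INTER_CUBIC)
a=np.hstack([c(im,205,95,90,100),c(im,345,215,72,80),c(im,215,230,54,60)])
b=np.hstack([c(t,350,240,90,100),c(t,160,235,72,80),c(t,250,135,54,60)])
cv2.imwrite("pics/crop1.png",np.vstack([a,b]))
E
```

```text
(no output)
```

View pics/crop1.png

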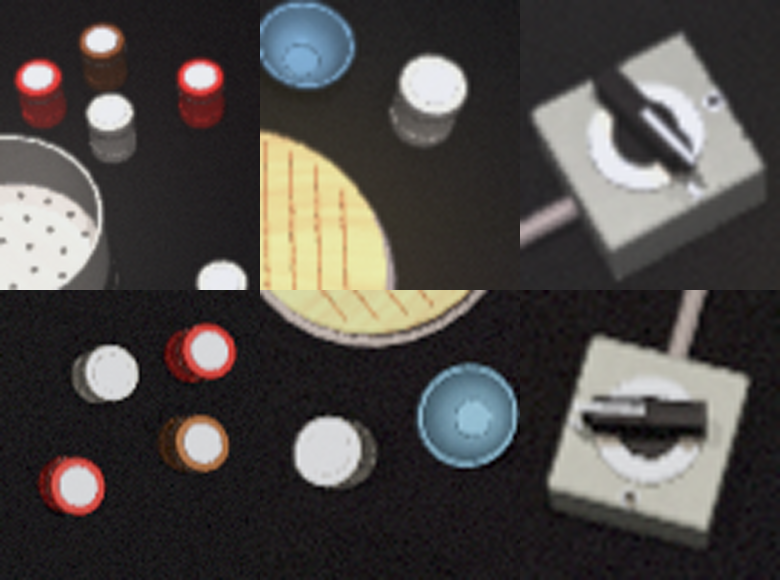

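```bash
python3 - <<'E'
from h import *
d=read_camera("scene"); im=d["image"][:,:,::-1]; s=read_camera("top"); t=s["image"][:,:,::-1]
def c(i,x,y,w,h): return cv2.resize(i[y:y+h,x:x+w],(390,290),interpolation=cv2.INTER_CUBIC)
cv2.imwrite("pics/crop2.png",np.vstack([np.hstack([c(im,310,370,80,60),c(t,90,110,80,60)]),np.hstack([c(im,205,225,80,60),c(t,330,135,80,60)])]))
E
```

```text
(no output)
```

View pics/crop2.png

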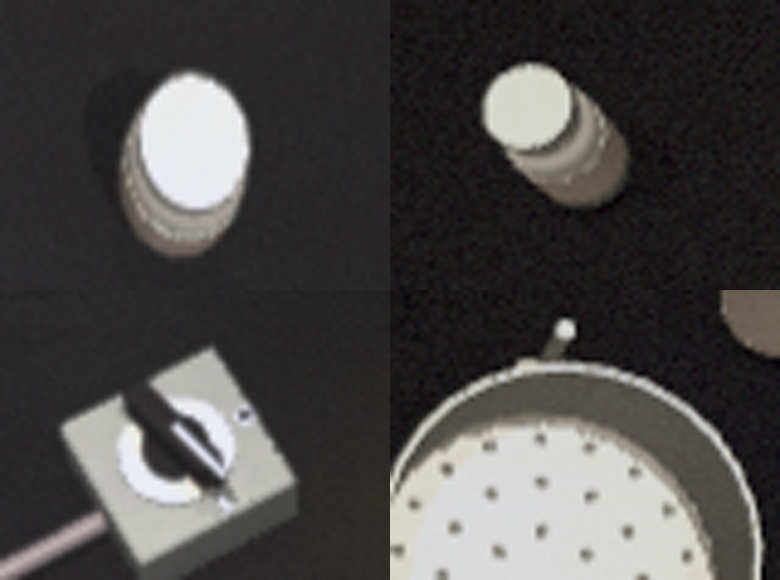

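The crops settle the candidates. The steel tins are at top (180,280), (300,242) and (387,268). The red ones (375,307), (420,262) and the brown one (419,293) are look-alikes, and (124,138) is a taller salt shaker. The pointer is at the bar mark (ON, toward +y) and the OFF ring is on the robot's side. Next I'll refine the isolator, rim and lid.

```bash
python3 - <<'E'
from h import *
d=read_camera("top")
a=ray(d,(263.5,161.5),.08);b=ray(d,(288.3,161.5),.088);o=ray(d,(272.8,177.9),.05)
print("ptr",a,b,np.degrees(np.arctan2(*(a-b)[[1,0]])),"ring",o)
E=[]
for c in("top","scene"):
    d=read_camera(c)
    # rim circle fit by least squares over mask contour outer points at rim height
    for n,z,r in(("steamer",.14,.107),("lid",.025,.112),("tin1",.06,.026)):
        for m in regions_of(c,n)[:8]:
            mk=m["mask"].astype(np.uint8); cs=max(cv2.findContours(mk,0,1)[0],key=len)[:,0]
            P=np.array([ray(d,p,z)[:2] for p in cs]); cx,rr=cv2.minEnclosingCircle(P.astype(np.float32))
            print(c,n,round(m["p"],2),m["bbox"],np.round(cx,3),round(rr,3))
E
```

```text
ptr [0.67152727 0.02572273 0.08      ] [ 0.66417918 -0.04615155  0.088     ] 84.16262352826745 ring [0.62896504 0.00163583 0.05      ]
top steamer 0.73 [320.9, 144.8, 82.5, 88.1] [ 0.561 -0.228] 0.131
top lid 0.95 [153.0, 172.2, 76.6, 77.1] [0.554 0.248] 0.115
top lid 0.65 [319.8, 144.7, 86.3, 88.7] [ 0.589 -0.257] 0.145
top lid 0.44 [303.3, 109.4, 28.1, 37.7] [ 0.79  -0.139] 0.061
top tin1 0.85 [404.4, 285.0, 25.4, 15.5] [ 0.271 -0.376] 0.033
top tin1 0.84 [365.6, 297.7, 20.4, 21.5] [ 0.239 -0.256] 0.029
top tin1 0.69 [169.2, 270.4, 24.1, 17.8] [0.347 0.276] 0.032
top tin1 0.66 [407.5, 252.1, 26.5, 18.5] [ 0.355 -0.394] 0.035
top tin1 0.65 [293.1, 234.9, 15.9, 19.9] [ 0.429 -0.061] 0.029
top tin1 0.62 [374.0, 259.6, 22.8, 21.0] [ 0.339 -0.299] 0.034
scene steamer 0.92 [168.7, 141.8, 78.1, 86.9] [ 0.583 -0.218] 0.148
scene steamer 0.57 [382.0, 230.4, 16.3, 27.8] [0.41  0.298] 0.037
scene lid 0.92 [299.8, 252.5, 79.6, 75.5] [0.556 0.248] 0.113
scene tin1 0.89 [273.7, 183.6, 16.4, 22.6] [ 0.447 -0.052] 0.042
scene tin1 0.81 [379.9, 231.7, 18.1, 25.1] [0.366 0.289] 0.039
scene tin1 0.79 [233.4, 102.6, 15.0, 20.5] [ 0.292 -0.37 ] 0.047
scene tin1 0.78 [212.0, 119.0, 15.1, 19.2] [ 0.376 -0.384] 0.047
scene tin1 0.76 [266.7, 115.0, 10.1, 26.4] [ 0.26  -0.248] 0.048
scene tin1 0.59 [234.9, 128.5, 17.2, 21.3] [ 0.358 -0.287] 0.047
```

```bash
cat >> h.py <<'E'
def plan(x,y,z,psi,n=None,start=None):
    "rows for a straight world line with linear turn; psi = yaw of tool y, deg"
    s=read_state(); p=np.array(s["tool_pos"]); M=R.from_rotvec(s["tcp_rot"])
    if start is not None: p=np.array(start[:3]); M=tgt(start[3])
    T=tgt(psi); rv=(M.inv()*T).as_rotvec(); D=np.array([x,y,z])-p
    k=int(np.ceil(max(np.abs(M.inv().apply(D)).max()/.049,np.linalg.norm(D)/.0495,np.degrees(np.linalg.norm(rv))/5.9)))
    n=max(n or 0,k,1); tr=[];ro=[]; q=p; K=M
    for i in range(n):
        u=np.round(K.inv().apply(p+D*(i+1)/n-q)/.05,2); N=M*R.from_rotvec(rv*(i+1)/n)
        w=np.round(np.degrees((K.inv()*N).as_rotvec())/6,2)
        q=q+K.apply(u*.05); K=K*R.from_rotvec(np.radians(w*6)); tr.append(u.tolist()); ro.append(w.tolist())
    print(n,"T",str(tr).replace(" ",""),"R",str(ro).replace(" ",""))
def tgt(psi):
    a=np.radians(psi); c,s=np.cos(a),np.sin(a)
    return R.from_matrix(np.array([[-s,c,0],[c,s,0],[0,0,-1]]))
E
python3 - <<'E'
from h import *
plan(.5,.25,.2,20); plan(.67,-.01,.15,-6,start=(.5,.25,.2,20))
E
```

```text
11 T [[-0.78,-0.58,-0.0],[-0.83,-0.5,-0.0],[-0.87,-0.43,-0.0],[-0.91,-0.35,-0.01],[-0.94,-0.26,0.0],[-0.95,-0.18,0.0],[-0.97,-0.09,0.0],[-0.97,-0.01,-0.0],[-0.97,0.08,-0.0],[-0.96,0.17,-0.0],[-0.94,0.26,-0.0]] R [[0.0,-0.0,0.86],[0.0,-0.0,0.86],[0.0,-0.0,0.86],[0.0,-0.0,0.86],[0.0,-0.0,0.87],[0.0,-0.0,0.86],[0.0,-0.0,0.86],[0.0,-0.0,0.86],[0.0,-0.0,0.86],[0.0,-0.0,0.86],[0.0,-0.0,0.86]]
7 T [[-0.86,0.2,0.14],[-0.85,0.26,0.15],[-0.83,0.31,0.14],[-0.81,0.37,0.14],[-0.79,0.42,0.14],[-0.75,0.46,0.15],[-0.72,0.52,0.14]] R [[0.0,0.0,0.62],[0.0,0.0,0.62],[0.0,0.0,0.62],[0.0,0.0,0.62],[0.0,0.0,0.62],[0.0,0.0,0.61],[0.0,0.0,0.62]]
```

Request:
apply_moves:
  fingers: [1,1,1,1,1,1,1,1,1,1,1]
  travel:
    - [-0.78,-0.58,0]
    - [-0.83,-0.5,0]
    - [-0.87,-0.43,0]
    - [-0.91,-0.35,-0.01]
    - [-0.94,-0.26,0]
    - [-0.95,-0.18,0]
    - [-0.97,-0.09,0]
    - [-0.97,-0.01,0]
    - [-0.97,0.08,0]
    - [-0.96,0.17,0]
    - [-0.94,0.26,0]
  rotation:
    - [0,0,0.86]
    - [0,0,0.86]
    - [0,0,0.86]
    - [0,0,0.86]
    - [0,0,0.87]
    - [0,0,0.86]
    - [0,0,0.86]
    - [0,0,0.86]
    - [0,0,0.86]
    - [0,0,0.86]
    - [0,0,0.86]

```text
time: 3.05
tool_pos: [0.5013, 0.2482, 0.2002]
tcp_rot: [1.806, 2.57, 0.001]
wrist_force: [0.4, 1.5, 0.5]
width: 1.0
grip_force: 0.0
```

Request:
apply_moves:
  fingers: [1,1,1,1,1,1,1,1]
  travel:
    - [-0.86,0.2,0.14]
    - [-0.85,0.26,0.15]
    - [-0.83,0.31,0.14]
    - [-0.81,0.37,0.14]
    - [-0.79,0.42,0.14]
    - [-0.75,0.46,0.15]
    - [-0.72,0.52,0.14]
    - [0,0,0]
  rotation:
    - [0,0,0.62]
    - [0,0,0.62]
    - [0,0,0.62]
    - [0,0,0.62]
    - [0,0,0.62]
    - [0,0,0.61]
    - [0,0,0.62]
    - [0,0,0]

```text
time: 3.85
tool_pos: [0.6721, -0.015, 0.1482]
tcp_rot: [2.339, 2.095, -0.002]
wrist_force: [0.6, 0.4, -0.4]
width: 0.999
grip_force: 0.0
```

```bash
python3 - <<'E'
from h import *
st(); d=save("wrist","w1.png")
for n,z in(("handle_grip",.074),):
    print([(round(r["p"],2),np.round(r["location"]),ray(d,r["location"],z).round(4)) for r in tip_of("wrist",n)])
d=read_camera("top"); print([(round(r["p"],2),np.round(r["location"]),ray(d,r["location"],0).round(3)) for r in tip_of("top","tin1")])
cv2.imwrite("pics/t1.png",d["image"][:,:,::-1])
plan(.671,-.011,.062,-6)
E
```

```text
t 3.85 pos [ 0.6721 -0.015   0.1482] rot [ 2.339e+00  2.095e+00 -2.000e-03] q [-0.058  0.293  1.663 -0.002  1.186  0.052] F [ 0.6  0.4 -0.4] w 0.999 g 0.0
[(0.8, array([278., 209.]), array([ 0.6712, -0.0135,  0.074 ]))]
[(0.92, array([412., 295.]), array([ 0.264, -0.381,  0.   ])), (0.91, array([418., 263.]), array([ 0.356, -0.411,  0.   ])), (0.81, array([373., 309.]), array([ 0.233, -0.264,  0.   ])), (0.68, array([182., 279.]), array([0.352, 0.287, 0.   ])), (0.54, array([382., 268.]), array([ 0.348, -0.303,  0.   ]))]
2 T [[-0.02,0.01,0.88],[-0.01,0.02,0.88]] R [[-0.0,-0.0,0.01],[-0.0,-0.0,0.0]]
```

View pics/w1.png

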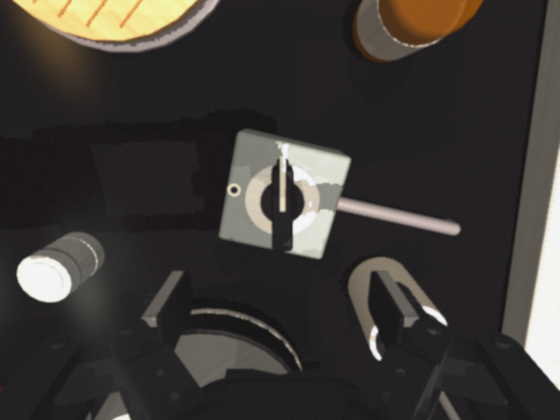

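View pics/t1.png

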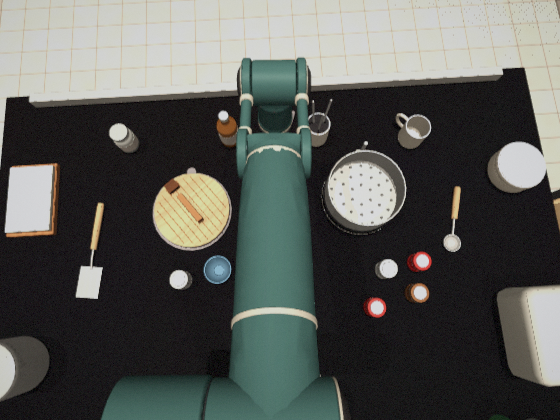

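The wrist view shows the bar at (282,200), lined up with the tool, with its pointer at the ON bar mark. The top view shows no more steel tins, so three are present. I'm descending to grip.

Request:
apply_moves:
  fingers: [1,1,1,0,0,0,0,0,0]
  travel:
    - [0,0,0.88]
    - [0,0,0.84]
    - [0,0,0]
    - [0,0,0]
    - [0,0,0]
    - [0,0,0]
    - [0,0,0]
    - [0,0,0]
    - [0,0,0]
  rotation:
    - [0,0,0]
    - [0,0,0]
    - [0,0,0]
    - [0,0,0]
    - [0,0,0]
    - [0,0,0]
    - [0,0,0]
    - [0,0,0]
    - [0,0,0]
  newtons: 60

```text
time: 4.95
tool_pos: [0.6707, -0.0101, 0.0645]
tcp_rot: [2.334, 2.102, 0.001]
wrist_force: [0.1, 1.2, 0.8]
width: 0.005
grip_force: 0.0
```

```bash
python3 - <<'E'
from h import *
s=st();print(s["torque"])
E
```

```text
t 4.95 pos [ 0.6707 -0.0101  0.0645] rot [2.334e+00 2.102e+00 1.000e-03] q [-0.052  0.362  1.736 -0.     1.042  0.052] F [0.1 1.2 0.8] w 0.005 g 0.0
[-0.03801846 -0.00574354 -0.01566294]
```

```bash
python3 - <<'E'
from h import *
save("wrist","w2.png")
E
```

```text
(no output)
```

View pics/w2.png

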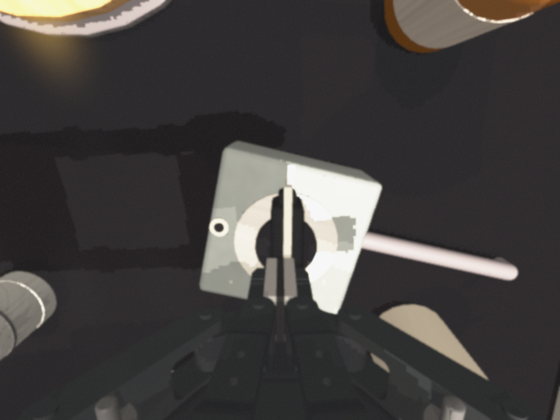

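```bash
python3 - <<'E'
from h import *
d=read_camera("wrist"); s=st()
p=np.array(s["tool_pos"]); print("tcp",proj(d,p),"grasp",proj(d,p+[0,0,.019]),"axis top",proj(d,[.671,-.012,.088]),"axis",proj(d,[.671,-.012,.074]))
print([(r["p"],r["location"],ray(d,r["location"],.074)) for r in tip_of("wrist","handle_grip")])
for q in((218,228),(237,145),(380,187),(340,312),(203,290)): print(q,ray(d,q,.05))
for q in((287,187),(285,265)): print(q,ray(d,q,.088))
print((-np.array(d["extrinsics"])[:3,:3].T@np.array(d["extrinsics"])[:3,3]))
E
```

```text
t 5.05 pos [ 0.6704 -0.0101  0.064 ] rot [2.334 2.102 0.   ] q [-0.052  0.363  1.737 -0.     1.042  0.052] F [-0.1  0.4 -0.4] w 0.001 g 0.0
tcp [279.71097763 247.30740349] grasp [279.76394624 261.30634795] axis top [281.19274745 268.42878516] axis [281.04761418 257.08986685]
[(0.59, [285.2, 253.9], array([ 0.67366383, -0.01018258,  0.074     ]))]
(218, 228) [0.63073591 0.00165865 0.05      ]
(237, 145) [0.65111436 0.05352354 0.05      ]
(380, 187) [0.7371886  0.01828677 0.05      ]
(340, 312) [ 0.70796108 -0.07207547  0.05      ]
(203, 290) [ 0.61239193 -0.04352446  0.05      ]
(287, 187) [0.67864945 0.03342983 0.088     ]
(285, 265) [ 0.67329752 -0.01012516  0.088     ]
[0.6784631  0.06920971 0.23935365]
```

```bash
python3 - <<'E'
from h import *
d=read_camera("wrist"); s=read_state(); M=R.from_rotvec(s["tcp_rot"]); p=np.array(s["tool_pos"])
for v in((.011,0,0),(-.011,0,0),(.011,0,-.02),(.011,0,-.04),(.011,.0425,-.013),(.011,-.0425,-.013),(.011,.008,-.0)): print(v,proj(d,p+M.apply(v)).round(0))
im=d["image"][:,:,::-1][180:320,210:360]; cv2.imwrite("pics/w2c.png",cv2.resize(im,(640,600),interpolation=cv2.INTER_CUBIC))
E
```

```text
(0.011, 0, 0) [280. 231.]
(-0.011, 0, 0) [280. 263.]
(0.011, 0, -0.02) [280. 244.]
(0.011, 0, -0.04) [280. 261.]
(0.011, 0.0425, -0.013) [354. 239.]
(0.011, -0.0425, -0.013) [206. 239.]
(0.011, 0.008, -0.0) [293. 231.]
```

View pics/w2c.png

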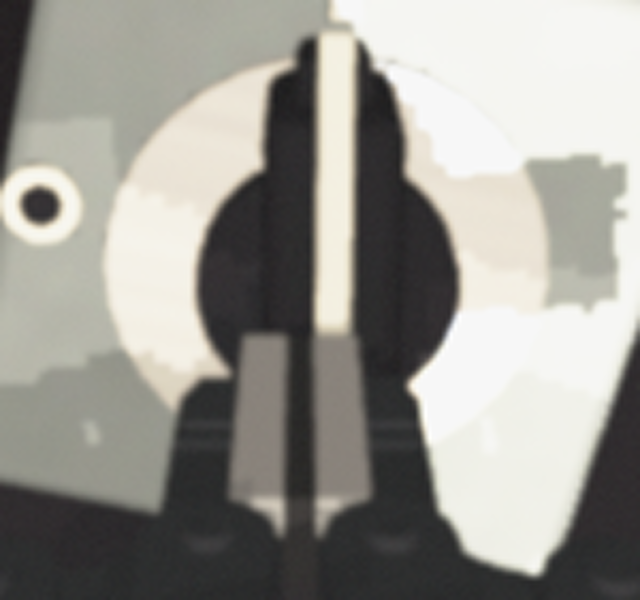

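The bar should be between the pads, but the fingers shut fully. In the crop the fingertips at (280,258) are drawn in front of the bar top, so the tips sit higher than the reading implies. I'll reopen, check scale in the wrist picture, and step down while watching force.

Request:
apply_moves:
  fingers: [1,1,1,1,1,1,1,1]
  travel:
    - [0,0,0]
    - [0,0,0]
    - [0,0,0]
    - [0,0,0]
    - [0,0,0]
    - [0,0,0.1]
    - [0,0,0.1]
    - [0,0,0]
  rotation:
    - [0,0,0]
    - [0,0,0]
    - [0,0,0]
    - [0,0,0]
    - [0,0,0]
    - [0,0,0]
    - [0,0,0]
    - [0,0,0]

```text
time: 5.95
tool_pos: [0.6692, -0.01, 0.0523]
tcp_rot: [-2.333, -2.102, 0.003]
wrist_force: [-0.6, 0.2, -0.5]
width: 0.999
grip_force: 0.0
```

Request:
apply_moves:
  fingers: [0,0,0,0,0,0]
  travel:
    - [0,0,0]
    - [0,0,0]
    - [0,0,0]
    - [0,0,0]
    - [0,0,0]
    - [0,0,0]
  rotation:
    - [0,0,0]
    - [0,0,0]
    - [0,0,0]
    - [0,0,0]
    - [0,0,0]
    - [0,0,0]

```text
time: 6.55
tool_pos: [0.6743, -0.0104, 0.055]
tcp_rot: [2.33, 2.099, 0.009]
wrist_force: [9.0, -1.0, -3.1]
width: 0.159
grip_force: 58.6
```

```bash
python3 - <<'E'
from h import *
from scipy.optimize import least_squares
d=read_camera("wrist"); g=cv2.cvtColor(d["image"],cv2.COLOR_RGB2GRAY)
# extra camera shift (dx,dy,dz) that explains box corners of the wrist view at .064 (TCP) 
E=np.array(d["extrinsics"]); s=st()
px=np.array([(237,145),(380,187),(340,312),(203,290)],float)
# corners in w2: camera was 10 mm higher then
E2=E.copy(); E2[:3,3]=E[:3,3]-E[:3,:3]@np.array([0,0,.064-s["tool_pos"][2]])
dd=dict(d);dd["extrinsics"]=E2
def f(v):
    c,sn=np.cos(v[2]),np.sin(v[2]); k=[]
    for a,b in((-1,1),(1,1),(1,-1),(-1,-1)):
        P=[v[0]+.052*(c*a-sn*b),v[1]+.052*(sn*a+c*b),.05-v[3]]; k.append(proj(dd,P))
    return (np.array(k)-px).ravel()
r=least_squares(f,[.671,-.011,-.25,0]); print(r.x,r.cost)
E
```

```text
t 6.6 pos [ 0.6744 -0.0104  0.055 ] rot [2.33  2.099 0.009] q [-0.052  0.373  1.74  -0.     1.019  0.052] F [ 8.9 -0.9 -3.2] w 0.157 g 58.585598822683096
[ 0.68136593 -0.01632638 -0.35130927  0.01261552] 39.40936856776196
```

Request:
apply_moves:
  fingers: [1,1,1,1,1,1,1,1]
  travel:
    - [0,0.1,0]
    - [0,0,0]
    - [0,0,0]
    - [0,0,0]
    - [0,0,0]
    - [0,0,0.12]
    - [0,0,0.12]
    - [0,0,0]
  rotation:
    - [0,0,0]
    - [0,0,0]
    - [0,0,0]
    - [0,0,0]
    - [0,0,0]
    - [0,0,0]
    - [0,0,0]
    - [0,0,0]

```text
time: 7.4
tool_pos: [0.6739, -0.0104, 0.04]
tcp_rot: [-2.333, -2.102, 0.003]
wrist_force: [-0.2, 1.0, 0.1]
width: 0.997
grip_force: 0.0
```

Request:
apply_moves:
  fingers: [0,0,0,0,0,0]
  travel:
    - [0,0,0]
    - [0,0,0]
    - [0,0,0]
    - [0,0,0]
    - [0,0,0]
    - [0,0,0]
  rotation:
    - [0,0,0]
    - [0,0,0]
    - [0,0,0]
    - [0,0,0]
    - [0,0,0]
    - [0,0,0]

```text
time: 8.0
tool_pos: [0.6745, -0.0104, 0.0424]
tcp_rot: [-2.333, -2.102, 0.002]
wrist_force: [-4.1, 1.3, 5.3]
width: 0.193
grip_force: 60.6
```

```bash
python3 - <<'E'
from h import *
s=st();print(s["torque"]); d=read_camera("scene"); p=s["tool_pos"]
print("tcp px",proj(d,p),proj(d,p+np.array([0,0,.03])))
x,y=proj(d,p).astype(int); im=d["image"][:,:,::-1][y-70:y+50,x-80:x+80]; cv2.imwrite("pics/s2.png",cv2.resize(im,(800,600),interpolation=cv2.INTER_CUBIC))
E
```

```text
t 8.0 pos [ 0.6745 -0.0104  0.0424] rot [-2.333e+00 -2.102e+00  2.000e-03] q [-0.052  0.393  1.739  0.     1.011  0.052] F [-4.1  1.3  5.3] w 0.193 g 60.636996030807495
[ 0.08684404  0.7474449  -0.0898304 ]
tcp px [241.73666047 259.84066191] [240.86271461 255.26658637]
```

View pics/s2.png

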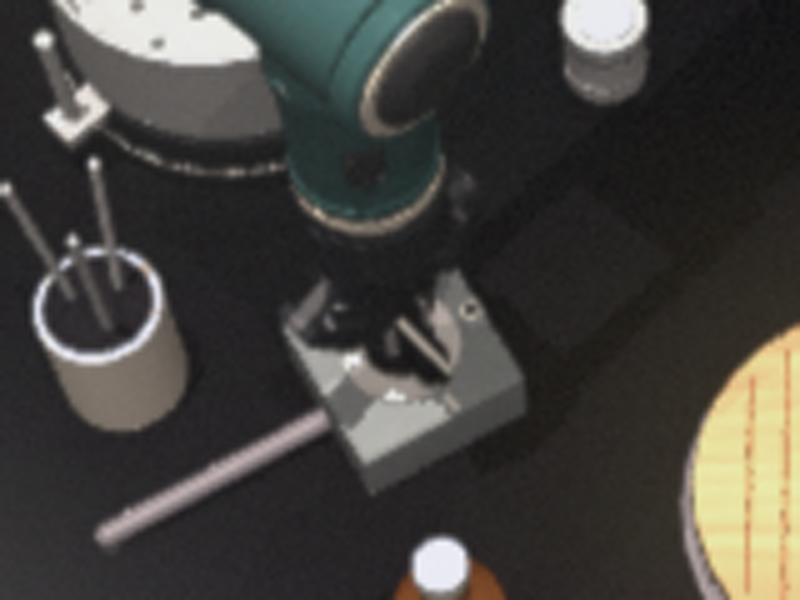

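Gripped at about 16 mm, so the height reading is roughly 28 mm low. Now turning it to OFF, counterclockwise.

Request:
apply_moves:
  fingers: [0,0,0,0,0,0,0,0,0,0,0,0]
  travel:
    - [0,0,0]
    - [0,0,0]
    - [0,0,0]
    - [0,0,0]
    - [0,0,0]
    - [0,0,0]
    - [0,0,0]
    - [0,0,0]
    - [0,0,0]
    - [0,0,0]
    - [0,0,0]
    - [0,0,0]
  rotation:
    - [0,0,-1]
    - [0,0,-1]
    - [0,0,-1]
    - [0,0,-1]
    - [0,0,-1]
    - [0,0,-1]
    - [0,0,-1]
    - [0,0,-1]
    - [0,0,-1]
    - [0,0,-1]
    - [0,0,-1]
    - [0,0,-1]
  newtons: 80

```text
time: 9.25
tool_pos: [0.6727, -0.0113, 0.0424]
tcp_rot: [-0.645, -3.07, 0.003]
wrist_force: [-10.3, -2.5, 8.7]
width: 0.181
grip_force: 82.2
```

Request:
apply_moves:
  fingers: [0,0,0]
  travel:
    - [0,0,0]
    - [0,0,0]
    - [0,0,0]
  rotation:
    - [0,0,-0.7]
    - [0,0,-0.5]
    - [0,0,0]

```text
time: 9.55
tool_pos: [0.6726, -0.0115, 0.0424]
tcp_rot: [-0.461, -3.102, 0.002]
wrist_force: [-9.3, -2.1, 9.3]
width: 0.185
grip_force: 83.2
```

```bash
python3 - <<'E'
from h import *
s=st();print(s["torque"]); y=R.from_rotvec(s["tcp_rot"]).as_matrix()[:,1]; print("psi",np.degrees(np.arctan2(y[1],y[0])))
E
```

```text
t 9.55 pos [ 0.6726 -0.0115  0.0424] rot [-4.610e-01 -3.102e+00  2.000e-03] q [-5.400e-02  3.920e-01  1.740e+00 -1.000e-03  1.014e+00 -1.329e+00] F [-9.3 -2.1  9.3] w 0.185 g 83.21408271789551
[-0.43719206  1.5651142  -1.20805995]
psi 73.11178753184926
```

Request:
apply_moves:
  fingers: [0,0,0]
  travel:
    - [0,0,0]
    - [0,0,0]
    - [0,0,0]
  rotation:
    - [0,0,-0.4]
    - [0,0,-0.4]
    - [0,0,0]

```text
time: 9.85
tool_pos: [0.6726, -0.0114, 0.0424]
tcp_rot: [-0.338, -3.118, -0.001]
wrist_force: [-10.7, -2.7, 10.2]
width: 0.184
grip_force: 102.0
```

```bash
python3 - <<'E'
from h import *
s=st();print(s["torque"]); y=R.from_rotvec(s["tcp_rot"]).as_matrix()[:,1]; print("psi",np.degrees(np.arctan2(y[1],y[0])))
E
```

```text
t 9.85 pos [ 0.6726 -0.0114  0.0424] rot [-3.380e-01 -3.118e+00 -1.000e-03] q [-5.400e-02  3.920e-01  1.740e+00  1.000e-03  1.014e+00 -1.409e+00] F [-10.7  -2.7  10.2] w 0.184 g 101.96584486635402
[-0.53061477  1.62566626 -2.76444266]
psi 77.61888207809494
```

At the stop: the torque rose to 2.8 N m. Releasing and going to the middle tin.

Request:
apply_moves:
  fingers: [1,1,1,1,1,1,1,1,1]
  travel:
    - [0,0,0]
    - [0,0,0]
    - [0,0,0]
    - [0,0,0]
    - [0,0,-0.5]
    - [0,0,-0.9]
    - [0,0,-0.9]
    - [0,0,0]
    - [0,0,0]
  rotation:
    - [0,0,0.5]
    - [0,0,0]
    - [0,0,0]
    - [0,0,0]
    - [0,0,0]
    - [0,0,0]
    - [0,0,0]
    - [0,0,0]
    - [0,0,0]

```text
time: 10.75
tool_pos: [0.677, -0.0104, 0.1593]
tcp_rot: [0.407, 3.11, 0.001]
wrist_force: [-0.6, 0.3, -0.2]
width: 0.998
grip_force: 0.0
```

```bash
python3 - <<'E'
from h import *
st(); d=save("wrist","w3.png",(130,60,300,300),2)
plan(.433,-.065,.13,0)
E
```

```text
t 10.75 pos [ 0.677  -0.0104  0.1593] rot [4.07e-01 3.11e+00 1.00e-03] q [-0.052  0.29   1.646 -0.     1.201 -1.362] F [-0.6  0.3 -0.2] w 0.998 g 0.0
13 T [[0.34,-0.18,0.04],[0.32,-0.21,0.04],[0.29,-0.24,0.04],[0.28,-0.27,0.04],[0.24,-0.29,0.05],[0.21,-0.32,0.04],[0.17,-0.34,0.04],[0.15,-0.36,0.04],[0.1,-0.36,0.04],[0.07,-0.38,0.04],[0.03,-0.38,0.04],[-0.0,-0.38,0.04],[-0.05,-0.38,0.05]] R [[0.0,0.0,0.96],[0.0,0.0,0.96],[0.0,0.0,0.97],[0.0,0.0,0.96],[0.0,0.0,0.96],[0.0,0.0,0.96],[0.0,0.0,0.97],[0.0,0.0,0.96],[0.0,0.0,0.96],[0.0,0.0,0.96],[0.0,0.0,0.97],[0.0,0.0,0.96],[0.01,0.0,0.96]]
```

View pics/w3.png

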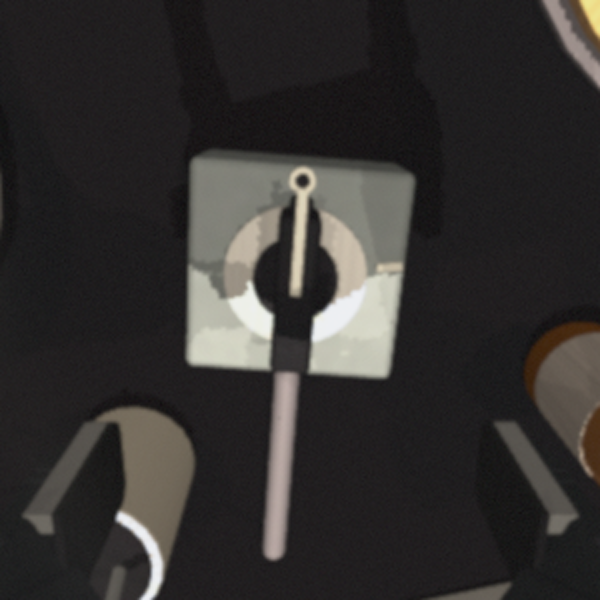

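The pointer is exactly on the ring mark, so it is OFF. On to the middle tin.

Request:
apply_moves:
  fingers: [1,1,1,1,1,1,1,1,1,1,1,1]
  travel:
    - [0.34,-0.18,0.04]
    - [0.32,-0.21,0.04]
    - [0.29,-0.24,0.04]
    - [0.28,-0.27,0.04]
    - [0.24,-0.29,0.05]
    - [0.21,-0.32,0.04]
    - [0.17,-0.34,0.04]
    - [0.15,-0.36,0.04]
    - [0.1,-0.36,0.04]
    - [0.07,-0.38,0.04]
    - [0.03,-0.38,0.04]
    - [0,-0.38,0.04]
  rotation:
    - [0,0,0.96]
    - [0,0,0.96]
    - [0,0,0.97]
    - [0,0,0.96]
    - [0,0,0.96]
    - [0,0,0.96]
    - [0,0,0.97]
    - [0,0,0.96]
    - [0,0,0.96]
    - [0,0,0.96]
    - [0,0,0.97]
    - [0,0,0.96]

```text
time: 12.0
tool_pos: [0.449, -0.0603, 0.1297]
tcp_rot: [-2.109, -2.323, 0.004]
wrist_force: [-0.6, -0.9, -1.0]
width: 1.002
grip_force: 0.0
```

Request:
apply_moves:
  fingers: [1,1]
  travel:
    - [-0.05,-0.38,0.05]
    - [0,0,0]
  rotation:
    - [0,0,0.96]
    - [0,0,0]

```text
time: 12.2
tool_pos: [0.4289, -0.0646, 0.1268]
tcp_rot: [-2.219, -2.216, 0.006]
wrist_force: [-0.4, -0.3, -0.7]
width: 1.001
grip_force: 0.0
```

```bash
cat >> h.py <<'E'
def tins(z=0.0,cams=("wrist","top","scene"),n="tin1"):
    for c in cams:
        d=read_camera(c); print(c,[(round(r["p"],2),np.round(r["location"]).tolist(),ray(d,r["location"],z)[:2].round(3).tolist()) for r in tip_of(c,n)])
E
python3 - <<'E'
from h import *
st(); tins(); plan(.433,-.065,0,0)
E
```

```text
t 12.2 pos [ 0.4289 -0.0646  0.1268] rot [-2.219 -2.216  0.006] q [-0.207 -0.14   2.17  -0.     1.118 -0.205] F [-0.4 -0.3 -0.7] w 1.001 g 0.0
wrist [(0.92, [215.0, 384.0], [0.346, -0.312])]
top [(0.96, [413.0, 264.0], [0.353, -0.397]), (0.83, [371.0, 305.0], [0.245, -0.258]), (0.66, [381.0, 270.0], [0.342, -0.298]), (0.57, [182.0, 282.0], [0.343, 0.287]), (0.56, [414.0, 295.0], [0.264, -0.388]), (0.47, [300.0, 243.0], [0.437, -0.067])]
scene [(0.83, [283.0, 199.0], [0.425, -0.07]), (0.8, [240.0, 120.0], [0.274, -0.391]), (0.77, [218.0, 132.0], [0.361, -0.414]), (0.74, [241.0, 143.0], [0.345, -0.32]), (0.69, [390.0, 247.0], [0.35, 0.283])]
3 T [[-0.0,-0.01,0.86],[-0.0,-0.0,0.87],[-0.0,-0.01,0.86]] R [[0.0,-0.0,0.0],[0.0,-0.0,0.01],[0.0,-0.0,-0.0]]
```

Request:
apply_moves:
  fingers: [1,1,1,1,1,1,1]
  travel:
    - [0,0,0.8]
    - [0,0,0.6]
    - [0,0,0.4]
    - [0,0,0.3]
    - [0,0,0.2]
    - [0,0,0.2]
    - [0,0,0]
  rotation:
    - [0,0,0]
    - [0,0,0]
    - [0,0,0]
    - [0,0,0]
    - [0,0,0]
    - [0,0,0]
    - [0,0,0]

```text
time: 13.2
tool_pos: [0.4324, -0.0647, 0.0037]
tcp_rot: [-2.22, -2.22, 0.002]
wrist_force: [-0.5, -0.0, 0.1]
width: 1.0
grip_force: 0.0
```

Request:
apply_moves:
  fingers: [0,0,0,0,0,0]
  travel:
    - [0,0,0]
    - [0,0,0]
    - [0,0,0]
    - [0,0,0]
    - [0,0,0]
    - [0,0,0]
  rotation:
    - [0,0,0]
    - [0,0,0]
    - [0,0,0]
    - [0,0,0]
    - [0,0,0]
    - [0,0,0]
  newtons: 40

```text
time: 13.8
tool_pos: [0.4346, -0.0653, 0.0061]
tcp_rot: [2.22, 2.219, 0.003]
wrist_force: [1.5, 0.6, 5.8]
width: 0.594
grip_force: 41.6
```

```bash
python3 - <<'E'
from h import *
st()
E
```

```text
t 13.8 pos [ 0.4346 -0.0653  0.0061] rot [2.22  2.219 0.003] q [-0.206  0.031  2.268  0.     0.84  -0.205] F [1.5 0.6 5.8] w 0.594 g 41.60978078842163
```

Held (50.5 mm). Lift and carry to slot 1.

```bash
python3 - <<'E'
from h import *
plan(.5646,-.195,.19,0,start=(.4346,-.0653,.19,0))
d=read_camera("top")
for c in("top","scene"):
    d=read_camera(c)
    for n,z in(("steamer_rim",.14),("steamer_mark",.14),("steamer_in",.059)): print(c,n,[(round(r["p"],2),ray(d,r["location"],z)[:2].round(4)) for r in tip_of(c,n)][:1])
E
```

```text
4 T [[-0.65,0.65,0.0],[-0.65,0.65,0.0],[-0.65,0.65,0.0],[-0.64,0.65,0.0]] R [[0.0,0.0,0.0],[0.0,0.0,0.0],[0.0,0.0,0.0],[0.0,0.0,0.0]]
top steamer_rim [(0.81, array([ 0.5574, -0.2515]))]
top steamer_mark [(0.72, array([ 0.6814, -0.2604]))]
top steamer_in [(0.69, array([ 0.5683, -0.246 ]))]
scene steamer_rim [(0.93, array([ 0.5627, -0.2592]))]
scene steamer_mark [(0.6, array([ 0.6888, -0.2683]))]
scene steamer_in [(0.64, array([ 0.5602, -0.2548]))]
```

Request:
apply_moves:
  fingers: [0,0,0,0,0,0]
  travel:
    - [0,0,-0.3]
    - [0,0,-0.7]
    - [0,0,-0.9]
    - [0,0,-0.9]
    - [0,0,-0.9]
    - [0,0,0]
  rotation:
    - [0,0,0]
    - [0,0,0]
    - [0,0,0]
    - [0,0,0]
    - [0,0,0]
    - [0,0,0]

```text
time: 14.85
tool_pos: [0.4377, -0.066, 0.197]
tcp_rot: [2.214, 2.213, 0.011]
wrist_force: [2.1, -0.4, -0.8]
width: 0.596
grip_force: 42.9
```

Request:
apply_moves:
  fingers: [0,0,0,0,0,0,0,0,0,0,0]
  travel:
    - [-0.65,0.64,0]
    - [-0.66,0.64,0]
    - [-0.66,0.64,0]
    - [-0.66,0.64,0]
    - [0,0,0]
    - [0,0,0.6]
    - [0,0,0.8]
    - [0,0,0.6]
    - [0,0,0.3]
    - [0,0,0.1]
    - [0,0,0]
  rotation:
    - [0,0,0]
    - [0,0,0]
    - [0,0,0]
    - [0,0,0]
    - [0,0,0]
    - [0,0,0]
    - [0,0,0]
    - [0,0,0]
    - [0,0,0]
    - [0,0,0]
    - [0,0,0]

```text
time: 15.95
tool_pos: [0.5605, -0.1962, 0.0694]
tcp_rot: [-2.221, -2.22, 0.001]
wrist_force: [0.2, -0.5, -2.0]
width: 0.597
grip_force: 43.1
```

```bash
python3 - <<'E'
from h import *
st()
E
```

```text
t 15.95 pos [ 0.5605 -0.1962  0.0694] rot [-2.221e+00 -2.220e+00  1.000e-03] q [-0.379  0.226  1.904  0.     1.012 -0.378] F [ 0.2 -0.5 -2. ] w 0.597 g 43.10786247253418
```

Request:
apply_moves:
  fingers: [0,0,0]
  travel:
    - [0,0,0.05]
    - [0,0,0.04]
    - [0,0,0]
  rotation:
    - [0,0,0]
    - [0,0,0]
    - [0,0,0]

```text
time: 16.25
tool_pos: [0.5618, -0.1968, 0.0664]
tcp_rot: [2.221, 2.22, 0.001]
wrist_force: [0.4, -0.0, -1.7]
width: 0.596
grip_force: 43.1
```

Request:
apply_moves:
  fingers: [0.8,0.8,0.8,0.8,0.8,0.8,0.8,0.8]
  travel:
    - [0,0,0]
    - [0,0,0]
    - [0,0,0]
    - [0,0,-0.3]
    - [0,0,-0.8]
    - [0,0,-0.9]
    - [0,0,-0.5]
    - [0,0,0]
  rotation:
    - [0,0,0]
    - [0,0,0]
    - [0,0,0]
    - [0,0,0]
    - [0,0,0]
    - [0,0,0]
    - [0,0,0]
    - [0,0,0]

```text
time: 17.05
tool_pos: [0.5648, -0.198, 0.1978]
tcp_rot: [2.214, 2.213, 0.007]
wrist_force: [1.1, -0.2, -0.5]
width: 0.801
grip_force: 0.0
```

```bash
python3 - <<'E'
from h import *
s=st(); tins(); p=s["tool_pos"]; plan(.346,-.307,.17,-60)
E
```

```text
t 17.05 pos [ 0.5648 -0.198   0.1978] rot [2.214 2.213 0.007] q [-0.379  0.113  1.784 -0.     1.232 -0.378] F [ 1.1 -0.2 -0.5] w 0.801 g 0.0
wrist [(0.95, [28.0, 230.0], [0.242, -0.263]), (0.84, [275.0, 189.0], [0.561, -0.209]), (0.75, [134.0, 322.0], [0.357, -0.405]), (0.56, [72.0, 309.0], [0.273, -0.383])]
top [(0.92, [416.0, 265.0], [0.349, -0.403]), (0.9, [182.0, 282.0], [0.345, 0.287]), (0.79, [414.0, 296.0], [0.262, -0.386]), (0.6, [384.0, 272.0], [0.335, -0.307])]
scene [(0.84, [391.0, 248.0], [0.352, 0.287]), (0.8, [220.0, 196.0], [0.542, -0.23]), (0.76, [237.0, 120.0], [0.28, -0.398]), (0.59, [244.0, 144.0], [0.343, -0.31]), (0.54, [274.0, 132.0], [0.242, -0.266])]
11 T [[-0.2,-0.39,0.03],[-0.24,-0.37,0.04],[-0.27,-0.34,0.03],[-0.3,-0.31,0.04],[-0.34,-0.29,0.03],[-0.35,-0.25,0.04],[-0.38,-0.22,0.03],[-0.4,-0.18,0.03],[-0.42,-0.14,0.04],[-0.42,-0.1,0.03],[-0.44,-0.07,0.03]] R [[-0.0,0.0,0.91],[-0.01,0.0,0.91],[0.0,0.0,0.91],[-0.0,0.0,0.9],[-0.0,0.0,0.91],[-0.01,0.0,0.91],[-0.0,0.0,0.91],[-0.0,0.0,0.91],[-0.01,0.0,0.91],[0.0,0.0,0.91],[-0.0,0.01,0.91]]
```

Tin 1 is in the basket. Now the tin beside the red and brown look-alikes, the pale one at (382,270) in the top view.

Request:
apply_moves:
  fingers: [1,1,1,1,1,1,1,1,1,1,1,1]
  travel:
    - [-0.2,-0.39,0.03]
    - [-0.24,-0.37,0.04]
    - [-0.27,-0.34,0.03]
    - [-0.3,-0.31,0.04]
    - [-0.34,-0.29,0.03]
    - [-0.35,-0.25,0.04]
    - [-0.38,-0.22,0.03]
    - [-0.4,-0.18,0.03]
    - [-0.42,-0.14,0.04]
    - [-0.42,-0.1,0.03]
    - [-0.44,-0.07,0.03]
    - [0,0,0]
  rotation:
    - [0,0,0.91]
    - [0,0,0.91]
    - [0,0,0.91]
    - [0,0,0.9]
    - [0,0,0.91]
    - [0,0,0.91]
    - [0,0,0.91]
    - [0,0,0.91]
    - [0,0,0.91]
    - [0,0,0.91]
    - [0,0,0.91]
    - [0,0,0]

```text
time: 18.55
tool_pos: [0.3444, -0.3073, 0.1701]
tcp_rot: [-3.033, -0.807, 0.004]
wrist_force: [0.3, 0.0, -0.6]
width: 0.999
grip_force: 0.0
```

```bash
python3 - <<'E'
from h import *
s=st(); tins(); plan(.343,-.307,.004,-60,6)
E
```

```text
t 18.55 pos [ 0.3444 -0.3073  0.1701] rot [-3.033 -0.807  0.004] q [-7.820e-01 -1.240e-01  2.073e+00 -1.000e-03  1.197e+00  2.690e-01] F [ 0.3  0.  -0.6] w 0.999 g 0.0
wrist [(0.83, [304.0, 264.0], [0.272, -0.383]), (0.7, [356.0, 214.0], [0.359, -0.402]), (0.63, [280.0, 186.0], [0.344, -0.307]), (0.61, [206.0, 238.0], [0.243, -0.261])]
top [(0.8, [381.0, 272.0], [0.337, -0.298]), (0.78, [184.0, 279.0], [0.352, 0.28]), (0.7, [351.0, 209.0], [0.531, -0.23]), (0.67, [413.0, 296.0], [0.261, -0.384]), (0.63, [372.0, 305.0], [0.243, -0.262])]
scene [(0.68, [244.0, 116.0], [0.254, -0.39]), (0.66, [224.0, 182.0], [0.496, -0.255]), (0.65, [273.0, 132.0], [0.243, -0.267]), (0.57, [390.0, 248.0], [0.351, 0.283]), (0.56, [244.0, 144.0], [0.342, -0.309])]
6 T [[-0.01,-0.01,0.56],[-0.02,-0.01,0.56],[-0.01,-0.0,0.56],[-0.01,-0.01,0.55],[-0.02,-0.01,0.56],[-0.01,-0.01,0.56]] R [[-0.0,-0.0,0.0],[-0.0,-0.0,0.0],[-0.0,-0.0,0.01],[-0.0,-0.0,-0.0],[-0.0,-0.0,-0.0],[-0.0,-0.0,0.0]]
```

Request:
apply_moves:
  fingers: [1,1,1,1,1,1,0,0,0,0,0,0]
  travel:
    - [0,0,0.7]
    - [0,0,0.9]
    - [0,0,0.8]
    - [0,0,0.5]
    - [0,0,0.4]
    - [0,0,0]
    - [0,0,0]
    - [0,0,0]
    - [0,0,0]
    - [0,0,0]
    - [0,0,0]
    - [0,0,0]
  rotation:
    - [0,0,0]
    - [0,0,0]
    - [0,0,0]
    - [0,0,0]
    - [0,0,0]
    - [0,0,0]
    - [0,0,0]
    - [0,0,0]
    - [0,0,0]
    - [0,0,0]
    - [0,0,0]
    - [0,0,0]

```text
time: 20.05
tool_pos: [0.3484, -0.3085, 0.0087]
tcp_rot: [3.032, 0.812, 0.003]
wrist_force: [-1.0, 1.9, 7.1]
width: 0.595
grip_force: 42.2
```

Request:
apply_moves:
  fingers: [0,0,0,0,0,0]
  travel:
    - [0,0,0]
    - [0,0,-0.5]
    - [0,0,-0.9]
    - [0,0,-0.9]
    - [0,0,-0.9]
    - [0,0,-0.5]
  rotation:
    - [0,0,0]
    - [0,0,0]
    - [0,0,0]
    - [0,0,0]
    - [0,0,0]
    - [0,0,0]

```text
time: 20.65
tool_pos: [0.3485, -0.309, 0.1967]
tcp_rot: [3.029, 0.811, 0.006]
wrist_force: [0.8, -0.5, -2.2]
width: 0.59
grip_force: 42.3
```

```bash
python3 - <<'E'
from h import *
s=st(); tins(.059,("top","scene","top","scene")); d=read_camera("top"); im=d["image"][:,:,::-1]; e=read_camera("scene")["image"][:,:,::-1]
cv2.imwrite("pics/b1.png",np.hstack([cv2.resize(im[135:240,315:420],(400,400),interpolation=2),cv2.resize(e[135:225,160:250],(400,400),interpolation=2)]))
E
```

```text
t 20.65 pos [ 0.3485 -0.309   0.1967] rot [3.029 0.811 0.006] q [-0.779 -0.145  2.04  -0.     1.239  0.269] F [ 0.8 -0.5 -2.2] w 0.59 g 42.27693736553192
top [(0.66, [372.0, 307.0], [0.24, -0.248]), (0.62, [412.0, 294.0], [0.269, -0.364]), (0.58, [401.0, 263.0], [0.354, -0.344])]
scene [(0.79, [274.0, 130.0], [0.267, -0.238]), (0.72, [391.0, 248.0], [0.382, 0.297]), (0.64, [225.0, 183.0], [0.522, -0.22]), (0.64, [216.0, 132.0], [0.396, -0.376]), (0.63, [239.0, 104.0], [0.259, -0.404]), (0.63, [240.0, 118.0], [0.303, -0.357])]
top [(0.92, [184.0, 281.0], [0.344, 0.267]), (0.9, [351.0, 207.0], [0.523, -0.219]), (0.59, [373.0, 306.0], [0.244, -0.251]), (0.47, [402.0, 265.0], [0.348, -0.346]), (0.45, [414.0, 297.0], [0.259, -0.367])]
scene [(0.97, [238.0, 107.0], [0.269, -0.397]), (0.92, [225.0, 184.0], [0.523, -0.216]), (0.79, [387.0, 243.0], [0.375, 0.279]), (0.62, [240.0, 119.0], [0.306, -0.357]), (0.6, [219.0, 132.0], [0.388, -0.371]), (0.51, [274.0, 131.0], [0.272, -0.237])]
```

View pics/b1.png

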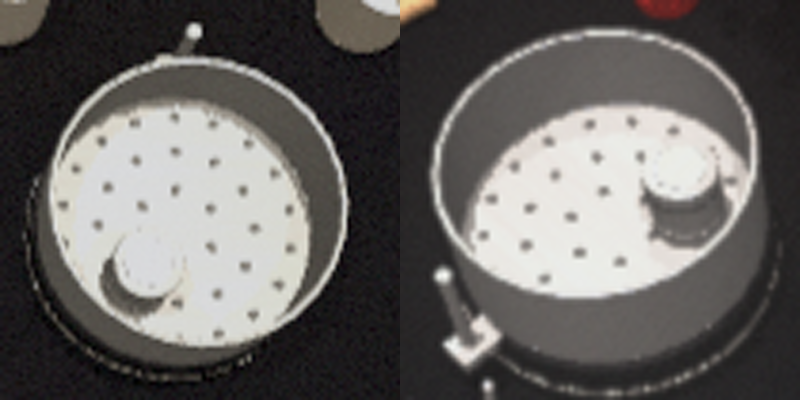

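The crop shows tin 1 upright in the basket at (143,262), knocked toward the robot side to about (0.522, -0.219). I'll shift the other two slots to suit.

```bash
python3 - <<'E'
from h import *
plan(.554,-.306,.197,-9)
E
```

```text
9 T [[0.4,0.23,-0.02],[0.38,0.27,-0.01],[0.35,0.3,-0.02],[0.31,0.34,-0.02],[0.28,0.36,-0.01],[0.25,0.4,-0.02],[0.2,0.41,-0.02],[0.16,0.43,-0.01],[0.12,0.45,-0.02]] R [[-0.0,-0.0,-0.94],[-0.01,-0.0,-0.95],[-0.0,-0.0,-0.94],[-0.0,-0.0,-0.95],[-0.01,-0.0,-0.94],[-0.0,-0.0,-0.95],[-0.0,-0.0,-0.94],[-0.01,-0.01,-0.95],[-0.0,0.0,-0.94]]
```

Request:
apply_moves:
  fingers: [0,0,0,0,0,0,0,0,0,0]
  travel:
    - [0.4,0.23,0]
    - [0.38,0.27,0]
    - [0.35,0.3,0]
    - [0.31,0.34,0]
    - [0.28,0.36,0]
    - [0.25,0.4,0]
    - [0.2,0.41,0]
    - [0.16,0.43,0]
    - [0.12,0.45,0]
    - [0,0,0]
  rotation:
    - [0,0,-0.94]
    - [0,0,-0.95]
    - [0,0,-0.94]
    - [0,0,-0.95]
    - [0,0,-0.94]
    - [0,0,-0.95]
    - [0,0,-0.94]
    - [0,0,-0.95]
    - [0,0,-0.94]
    - [0,0,0]

```text
time: 22.15
tool_pos: [0.557, -0.3064, 0.1903]
tcp_rot: [-2.386, -2.043, -0.001]
wrist_force: [-0.8, 0.3, -1.4]
width: 0.595
grip_force: 42.4
```

```bash
python3 - <<'E'
from h import *
st(); tins(.059,("top","scene")); plan(.554,-.306,.070,-9)
E
```

```text
t 22.15 pos [ 0.557  -0.3064  0.1903] rot [-2.386e+00 -2.043e+00 -1.000e-03] q [-5.420e-01  1.970e-01  1.703e+00  1.000e-03  1.243e+00 -3.880e-01] F [-0.8  0.3 -1.4] w 0.595 g 42.4031263589859
top [(0.72, [352.0, 209.0], [0.518, -0.221]), (0.55, [182.0, 279.0], [0.35, 0.271]), (0.43, [390.0, 181.0], [0.595, -0.34])]
scene [(0.92, [191.0, 149.0], [0.497, -0.392]), (0.85, [272.0, 135.0], [0.288, -0.23]), (0.7, [243.0, 121.0], [0.304, -0.341]), (0.68, [390.0, 247.0], [0.381, 0.292]), (0.66, [220.0, 133.0], [0.39, -0.368]), (0.62, [225.0, 181.0], [0.517, -0.223])]
3 T [[0.0,0.0,0.81],[0.01,0.0,0.8],[0.0,0.0,0.81]] R [[-0.01,-0.0,-0.0],[-0.0,-0.0,-0.01],[-0.01,-0.01,-0.0]]
```

Request:
apply_moves:
  fingers: [0,0,0,0,0,0,0,0.8,0.8,0.8]
  travel:
    - [0,0,0.7]
    - [0,0,0.8]
    - [0,0,0.5]
    - [0,0,0.3]
    - [0,0,0.1]
    - [0,0,0.06]
    - [0,0,0]
    - [0,0,0]
    - [0,0,0]
    - [0,0,0]
  rotation:
    - [0,0,0]
    - [0,0,0]
    - [0,0,0]
    - [0,0,0]
    - [0,0,0]
    - [0,0,0]
    - [0,0,0]
    - [0,0,0]
    - [0,0,0]
    - [0,0,0]

```text
time: 23.35
tool_pos: [0.5557, -0.3073, 0.0701]
tcp_rot: [2.388, 2.038, 0.001]
wrist_force: [-0.2, -0.1, -0.2]
width: 0.798
grip_force: 0.0
```

Request:
apply_moves:
  fingers: [0.8,0.8,0.8,0.8,0.8,0.8]
  travel:
    - [0,0,-0.3]
    - [0,0,-0.8]
    - [0,0,-0.9]
    - [0,0,-0.9]
    - [0,0,0]
    - [0,0,0]
  rotation:
    - [0,0,0]
    - [0,0,0]
    - [0,0,0]
    - [0,0,0]
    - [0,0,0]
    - [0,0,0]

```text
time: 23.95
tool_pos: [0.5563, -0.3076, 0.2176]
tcp_rot: [2.385, 2.036, 0.003]
wrist_force: [0.2, 0.2, -0.2]
width: 0.8
grip_force: 0.0
```

```bash
python3 - <<'E'
from h import *
st(); tins(0.,("top","scene")); tins(.059,("top","scene","wrist"))
plan(.348,.284,.17,-10)
E
```

```text
t 23.95 pos [ 0.5563 -0.3076  0.2176] rot [2.385 2.036 0.003] q [-0.544  0.176  1.677  0.     1.283 -0.387] F [ 0.2  0.2 -0.2] w 0.8 g 0.0
top [(0.78, [350.0, 210.0], [0.529, -0.227]), (0.75, [192.0, 211.0], [0.554, 0.252]), (0.71, [183.0, 279.0], [0.353, 0.283]), (0.46, [382.0, 197.0], [0.562, -0.328]), (0.17, [359.0, 192.0], [0.581, -0.259])]
scene [(0.77, [218.0, 137.0], [0.377, -0.395]), (0.75, [195.0, 174.0], [0.535, -0.347]), (0.66, [228.0, 181.0], [0.486, -0.248]), (0.62, [389.0, 248.0], [0.355, 0.282]), (0.62, [244.0, 117.0], [0.255, -0.387]), (0.6, [274.0, 132.0], [0.24, -0.266])]
top [(0.73, [183.0, 282.0], [0.343, 0.27]), (0.7, [379.0, 196.0], [0.552, -0.305]), (0.67, [348.0, 209.0], [0.518, -0.211])]
scene [(0.86, [197.0, 171.0], [0.544, -0.317]), (0.75, [245.0, 120.0], [0.298, -0.339]), (0.62, [275.0, 131.0], [0.269, -0.232]), (0.57, [389.0, 249.0], [0.387, 0.292])]
wrist [(0.8, [153.0, 268.0], [0.389, -0.378]), (0.78, [87.0, 264.0], [0.313, -0.36]), (0.71, [35.0, 182.0], [0.291, -0.256]), (0.55, [284.0, 195.0], [0.557, -0.314])]
13 T [[0.85,-0.46,0.07],[0.84,-0.45,0.06],[0.85,-0.46,0.07],[0.85,-0.46,0.07],[0.84,-0.46,0.07],[0.85,-0.46,0.06],[0.84,-0.47,0.07],[0.84,-0.46,0.07],[0.85,-0.47,0.06],[0.84,-0.46,0.07],[0.84,-0.47,0.07],[0.84,-0.47,0.06],[0.84,-0.47,0.07]] R [[-0.0,-0.0,0.01],[-0.0,-0.0,0.02],[-0.0,-0.0,0.01],[-0.0,-0.0,0.01],[-0.0,-0.0,0.01],[-0.01,-0.0,0.02],[0.0,-0.0,0.01],[0.0,-0.0,0.01],[0.0,-0.0,0.01],[0.0,-0.0,0.01],[-0.0,-0.0,0.02],[-0.0,-0.0,0.01],[-0.0,-0.0,0.01]]
```

Request:
apply_moves:
  fingers: [1,1,1,1,1,1,1,1,1,1,1,1]
  travel:
    - [0.84,-0.46,0.07]
    - [0.84,-0.46,0.07]
    - [0.84,-0.46,0.07]
    - [0.84,-0.46,0.07]
    - [0.84,-0.46,0.07]
    - [0.84,-0.46,0.07]
    - [0.84,-0.46,0.07]
    - [0.84,-0.46,0.07]
    - [0.84,-0.46,0.07]
    - [0.84,-0.47,0.07]
    - [0.84,-0.47,0.07]
    - [0.84,-0.47,0.07]
  rotation:
    - [0,0,0]
    - [0,0,0]
    - [0,0,0]
    - [0,0,0]
    - [0,0,0]
    - [0,0,0]
    - [0,0,0]
    - [0,0,0]
    - [0,0,0]
    - [0,0,0]
    - [0,0,0]
    - [0,0,0.1]

```text
time: 25.65
tool_pos: [0.359, 0.2362, 0.172]
tcp_rot: [2.4, 2.027, 0.002]
wrist_force: [0.6, 0.5, -0.2]
width: 0.999
grip_force: 0.0
```

Request:
apply_moves:
  fingers: [1,1,1]
  travel:
    - [0.84,-0.47,0.07]
    - [0,0,0]
    - [0,0,0]
  rotation:
    - [0,0,0]
    - [0,0,0]
    - [0,0,0]

```text
time: 25.95
tool_pos: [0.343, 0.2806, 0.1681]
tcp_rot: [2.396, 2.031, -0.001]
wrist_force: [-0.8, -0.8, 0.9]
width: 0.998
grip_force: 0.0
```

```bash
python3 - <<'E'
from h import *
st(); tins(0.); plan(.349,.284,.006,-10)
E
```

```text
t 25.95 pos [0.343  0.2806 0.1681] rot [ 2.396e+00  2.031e+00 -1.000e-03] q [ 6.300e-01 -1.640e-01  2.110e+00 -1.000e-03  1.196e+00  7.940e-01] F [-0.8 -0.8  0.9] w 0.998 g 0.0
wrist [(0.89, [287.0, 185.0], [0.352, 0.281])]
top [(0.85, [371.0, 304.0], [0.245, -0.259]), (0.81, [381.0, 197.0], [0.562, -0.324]), (0.79, [181.0, 282.0], [0.344, 0.29]), (0.77, [350.0, 210.0], [0.527, -0.227]), (0.7, [416.0, 262.0], [0.36, -0.406]), (0.69, [414.0, 295.0], [0.265, -0.388])]
scene [(0.84, [220.0, 134.0], [0.361, -0.401]), (0.8, [196.0, 171.0], [0.523, -0.356]), (0.7, [226.0, 184.0], [0.497, -0.246]), (0.63, [389.0, 248.0], [0.354, 0.283]), (0.61, [240.0, 117.0], [0.263, -0.4]), (0.52, [276.0, 130.0], [0.229, -0.264])]
4 T [[0.03,0.02,0.81],[0.03,0.02,0.81],[0.03,0.01,0.82],[0.03,0.02,0.81]] R [[0.0,-0.0,0.01],[0.0,-0.0,0.01],[0.0,-0.0,0.01],[0.0,-0.0,0.01]]
```

Request:
apply_moves:
  fingers: [1,1,1,1,1,1,0,0,0,0,0,0]
  travel:
    - [0.02,0.1,0.7]
    - [0.02,0,0.9]
    - [0,0,0.8]
    - [0,0,0.5]
    - [0,0,0.3]
    - [0,0,0]
    - [0,0,0]
    - [0,0,0]
    - [0,0,0]
    - [0,0,0]
    - [0,0,0]
    - [0,0,0]
  rotation:
    - [0,0,0]
    - [0,0,0]
    - [0,0,0]
    - [0,0,0]
    - [0,0,0]
    - [0,0,0]
    - [0,0,0]
    - [0,0,0]
    - [0,0,0]
    - [0,0,0]
    - [0,0,0]
    - [0,0,0]

```text
time: 27.45
tool_pos: [0.3507, 0.2819, 0.0102]
tcp_rot: [2.399, 2.027, 0.006]
wrist_force: [1.2, -1.6, 6.3]
width: 0.591
grip_force: 41.1
```

Request:
apply_moves:
  fingers: [0,0,0,0,0,0,0]
  travel:
    - [0,0,0]
    - [0,0,-0.5]
    - [0,0,-0.9]
    - [0,0,-0.9]
    - [0,0,-0.9]
    - [0,0,-0.5]
    - [0,0,0]
  rotation:
    - [0,0,0]
    - [0,0,0]
    - [0,0,0]
    - [0,0,0]
    - [0,0,0]
    - [0,0,0]
    - [0,0,0]

```text
time: 28.15
tool_pos: [0.3517, 0.2831, 0.1986]
tcp_rot: [2.399, 2.027, 0.016]
wrist_force: [0.5, 0.6, -1.9]
width: 0.588
grip_force: 43.2
```

```bash
python3 - <<'E'
from h import *
st(); plan(.614,-.232,.2,-69,14)
E
```

```text
t 28.15 pos [0.3517 0.2831 0.1986] rot [2.399 2.027 0.016] q [ 0.622 -0.178  2.065  0.     1.244  0.79 ] F [ 0.5  0.6 -1.9] w 0.588 g 43.19222688674927
14 T [[-0.66,0.49,-0.0],[-0.63,0.54,-0.01],[-0.58,0.59,0.0],[-0.54,0.62,-0.0],[-0.49,0.67,-0.0],[-0.44,0.7,-0.01],[-0.39,0.73,0.0],[-0.33,0.75,0.0],[-0.27,0.78,0.0],[-0.22,0.8,-0.0],[-0.16,0.81,-0.0],[-0.09,0.82,-0.0],[-0.04,0.82,-0.01],[0.02,0.83,0.0]] R [[0.0,-0.01,0.71],[0.0,-0.0,0.7],[0.01,-0.01,0.71],[-0.0,-0.01,0.71],[-0.0,-0.01,0.7],[0.0,-0.0,0.71],[0.0,-0.01,0.71],[0.0,-0.01,0.71],[0.01,-0.0,0.7],[-0.0,-0.01,0.71],[0.0,-0.01,0.71],[0.0,-0.01,0.7],[0.0,-0.0,0.71],[0.01,-0.01,0.71]]
```

Request:
apply_moves:
  fingers: [0,0,0,0,0,0,0,0,0,0,0,0]
  travel:
    - [-0.66,0.49,0]
    - [-0.63,0.54,0]
    - [-0.58,0.59,0]
    - [-0.54,0.62,0]
    - [-0.49,0.67,0]
    - [-0.44,0.7,0]
    - [-0.39,0.73,0]
    - [-0.33,0.75,0]
    - [-0.27,0.78,0]
    - [-0.22,0.8,0]
    - [-0.16,0.81,0]
    - [-0.09,0.82,0]
  rotation:
    - [0,0,0.71]
    - [0,0,0.7]
    - [0,0,0.71]
    - [0,0,0.71]
    - [0,0,0.7]
    - [0,0,0.71]
    - [0,0,0.71]
    - [0,0,0.71]
    - [0,0,0.7]
    - [0,0,0.71]
    - [0,0,0.71]
    - [0,0,0.7]

```text
time: 29.35
tool_pos: [0.573, -0.1617, 0.1906]
tcp_rot: [-3.037, -0.794, 0.005]
wrist_force: [-0.7, 0.3, -2.3]
width: 0.59
grip_force: 43.2
```

Request:
apply_moves:
  fingers: [0,0,0,0]
  travel:
    - [-0.04,0.82,0]
    - [0.02,0.83,0]
    - [0,0,0]
    - [0,0,0]
  rotation:
    - [0,0,0.71]
    - [0,0,0.71]
    - [0,0,0]
    - [0,0,0]

```text
time: 29.75
tool_pos: [0.6097, -0.2346, 0.1903]
tcp_rot: [-3.087, -0.569, 0.006]
wrist_force: [-0.3, -0.2, -2.1]
width: 0.589
grip_force: 43.3
```

```bash
python3 - <<'E'
from h import *
st(); tins(.059,("top","scene")); plan(.614,-.232,.07,-69)
E
```

```text
t 29.75 pos [ 0.6097 -0.2346  0.1903] rot [-3.087 -0.569  0.006] q [-0.406  0.232  1.66   0.     1.254  0.8  ] F [-0.3 -0.2 -2.1] w 0.589 g 43.34169387817383
top [(0.73, [413.0, 294.0], [0.268, -0.365]), (0.63, [414.0, 265.0], [0.347, -0.379])]
scene [(0.81, [276.0, 130.0], [0.265, -0.233]), (0.74, [195.0, 176.0], [0.562, -0.309]), (0.56, [240.0, 118.0], [0.303, -0.358]), (0.34, [186.0, 263.0], [0.788, -0.117])]
3 T [[0.03,0.0,0.82],[0.02,0.01,0.81],[0.03,0.0,0.82]] R [[-0.0,0.0,0.0],[-0.01,0.01,0.01],[-0.0,-0.0,-0.0]]
```

Request:
apply_moves:
  fingers: [0,0,0,0,0,0,0,0.8,0.8,0.8]
  travel:
    - [0.05,0,0.7]
    - [0.03,0,0.8]
    - [0,0,0.5]
    - [0,0,0.3]
    - [0,0,0.1]
    - [0,0,0.04]
    - [0,0,0]
    - [0,0,0]
    - [0,0,0]
    - [0,0,0]
  rotation:
    - [0,0,0]
    - [0,0,0]
    - [0,0,0]
    - [0,0,0]
    - [0,0,0]
    - [0,0,0]
    - [0,0,0]
    - [0,0,0]
    - [0,0,0]
    - [0,0,0]

```text
time: 30.95
tool_pos: [0.6158, -0.2334, 0.0729]
tcp_rot: [3.088, 0.571, 0.004]
wrist_force: [0.3, 0.2, 0.7]
width: 0.799
grip_force: 0.0
```

Request:
apply_moves:
  fingers: [0.8,0.8,0.8,0.8,0.8,0.8]
  travel:
    - [0,0,-0.3]
    - [0,0,-0.8]
    - [0,0,-0.9]
    - [0,0,-0.9]
    - [0,0,0]
    - [0,0,0]
  rotation:
    - [0,0,0]
    - [0,0,0]
    - [0,0,0]
    - [0,0,0]
    - [0,0,0]
    - [0,0,0]

```text
time: 31.55
tool_pos: [0.6163, -0.2336, 0.2202]
tcp_rot: [3.086, 0.571, 0.008]
wrist_force: [-0.3, 0.0, -0.9]
width: 0.801
grip_force: 0.0
```

```bash
python3 - <<'E'
from h import *
st(); tins(.059,("top","scene","wrist"))
for n,z in(("lid_handle",.053),("lid_vent",.04),("lid",.008)): tins(z,("top","scene"),n)
plan(.557,.247,.20,-49)
E
```

```text
t 31.55 pos [ 0.6163 -0.2336  0.2202] rot [3.086 0.571 0.008] q [-0.4    0.218  1.621  0.     1.296  0.805] F [-0.3  0.  -0.9] w 0.801 g 0.0
top [(0.89, [414.0, 292.0], [0.273, -0.37]), (0.57, [414.0, 261.0], [0.358, -0.382])]
scene [(0.89, [241.0, 118.0], [0.3, -0.355]), (0.86, [200.0, 172.0], [0.543, -0.308]), (0.86, [217.0, 134.0], [0.399, -0.37]), (0.85, [274.0, 132.0], [0.275, -0.233]), (0.62, [226.0, 185.0], [0.525, -0.213]), (0.54, [201.0, 200.0], [0.612, -0.23])]
wrist [(0.93, [321.0, 363.0], [0.408, -0.371]), (0.85, [280.0, 185.0], [0.617, -0.23]), (0.84, [237.0, 256.0], [0.519, -0.214]), (0.72, [323.0, 257.0], [0.554, -0.31]), (0.63, [352.0, 138.0], [0.692, -0.283])]
top [(0.74, [190.0, 204.0], [0.563, 0.248])]
scene [(0.3, [192.0, 171.0], [0.554, -0.332])]
top []
scene [(0.67, [341.0, 318.0], [0.631, 0.308])]
top [(0.58, [189.0, 212.0], [0.551, 0.259]), (0.23, [91.0, 250.0], [0.454, 0.553])]
scene [(0.95, [338.0, 288.0], [0.555, 0.246])]
10 T [[0.24,-0.94,0.03],[0.26,-0.93,0.04],[0.3,-0.92,0.03],[0.34,-0.9,0.03],[0.36,-0.9,0.03],[0.4,-0.88,0.04],[0.42,-0.87,0.03],[0.46,-0.85,0.03],[0.48,-0.84,0.03],[0.52,-0.82,0.04]] R [[0.0,-0.0,-0.33],[0.0,-0.0,-0.34],[0.0,-0.0,-0.33],[0.0,-0.0,-0.34],[0.0,-0.0,-0.33],[0.0,-0.0,-0.33],[0.0,-0.0,-0.34],[0.0,-0.0,-0.33],[0.0,-0.0,-0.33],[0.0,-0.0,-0.34]]
```

```bash
python3 - <<'E'
from h import *
for n in("steamer_rim","steamer_mark"): tins(.14,("wrist","top","scene","wrist","top","scene"),n)
tins(.059,("wrist",),"steamer_in")
E
```

```text
wrist [(0.57, [277.0, 272.0], [0.559, -0.252])]
top []
scene [(0.93, [203.0, 169.0], [0.562, -0.258])]
wrist [(0.88, [275.0, 268.0], [0.561, -0.249])]
top []
scene [(0.8, [200.0, 168.0], [0.563, -0.268])]
wrist [(0.97, [352.0, 142.0], [0.689, -0.266]), (0.6, [254.0, 14.0], [0.745, -0.163])]
top [(0.39, [452.0, 221.0], [0.453, -0.469])]
scene [(0.62, [168.0, 196.0], [0.691, -0.267])]
wrist [(0.78, [348.0, 142.0], [0.688, -0.264])]
top []
scene [(0.68, [171.0, 196.0], [0.684, -0.264])]
wrist [(0.77, [278.0, 232.0], [0.566, -0.25])]
```

Request:
apply_moves:
  fingers: [1,1,1,1,1,1,1,1,1,1,1,1]
  travel:
    - [0.24,-0.94,0.03]
    - [0.26,-0.93,0.04]
    - [0.3,-0.92,0.03]
    - [0.34,-0.9,0.03]
    - [0.36,-0.9,0.03]
    - [0.4,-0.88,0.04]
    - [0.42,-0.87,0.03]
    - [0.46,-0.85,0.03]
    - [0.48,-0.84,0.03]
    - [0.52,-0.82,0.04]
    - [0,0,0]
    - [0,0,0]
  rotation:
    - [0,0,-0.33]
    - [0,0,-0.34]
    - [0,0,-0.33]
    - [0,0,-0.34]
    - [0,0,-0.33]
    - [0,0,-0.33]
    - [0,0,-0.34]
    - [0,0,-0.33]
    - [0,0,-0.33]
    - [0,0,-0.34]
    - [0,0,0]
    - [0,0,0]

```text
time: 34.95
tool_pos: [0.5565, 0.2483, 0.1996]
tcp_rot: [2.941, 1.104, -0.001]
wrist_force: [0.5, 0.2, -0.6]
width: 1.001
grip_force: 0.0
```

```bash
python3 - <<'E'
from h import *
s=st()
for n,z in(("lid_handle",.053),("lid_vent",.04),("lid",.008)): tins(z,("wrist","scene","wrist"),n)
d=save("wrist","l1.png")
for v in((0,0,0),(.03,0,0),(0,.04,0),(.11,0,0)): print(v,proj(d,np.array([.557,.247,.064])+R.from_rotvec(s["tcp_rot"]).apply(v)))
E
```

```text
t 34.95 pos [0.5565 0.2483 0.1996] rot [ 2.941e+00  1.104e+00 -1.000e-03] q [ 3.790e-01  1.410e-01  1.750e+00 -1.000e-03  1.251e+00  1.232e+00] F [ 0.5  0.2 -0.6] w 1.001 g 0.0
wrist [(0.84, [277.0, 192.0], [0.554, 0.25])]
scene [(0.89, [337.0, 280.0], [0.555, 0.237]), (0.58, [447.0, 330.0], [0.481, 0.54])]
wrist [(0.97, [279.0, 191.0], [0.557, 0.247])]
wrist [(0.74, [282.0, 86.0], [0.639, 0.313])]
scene [(0.91, [338.0, 319.0], [0.636, 0.303]), (0.16, [200.0, 200.0], [0.609, -0.243])]
wrist [(0.92, [283.0, 84.0], [0.64, 0.315])]
wrist [(0.6, [281.0, 183.0], [0.557, 0.244])]
scene [(0.74, [338.0, 291.0], [0.56, 0.25])]
wrist [(0.74, [280.0, 180.0], [0.558, 0.249])]
(0, 0, 0) [280.04678089 193.48594676]
(0.03, 0, 0) [279.97207114 164.77391039]
(0, 0.04, 0) [318.34583583 193.38502677]
(0.11, 0, 0) [279.74918013  79.11367562]
```

View pics/l1.png

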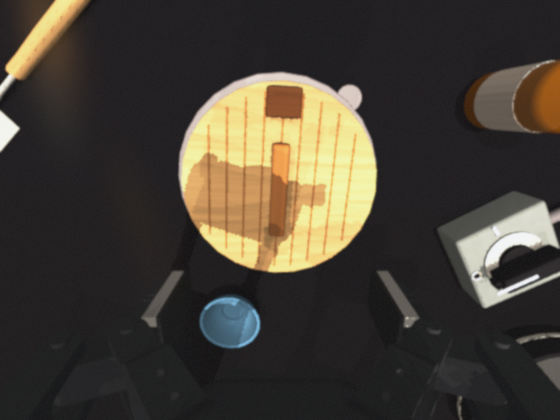

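The wrist view shows the lid with its bar from (282,145) to (276,236) and the vent at (284,101), about 3.5° clockwise of the tool. I'll turn by that, descend and grip.

Request:
apply_moves:
  fingers: [1,1,1,1,1,1,1,1]
  travel:
    - [0,0,0]
    - [0,0,0.7]
    - [0,0,0.9]
    - [0,0,0.9]
    - [0,0,0.7]
    - [0,0,0.4]
    - [0,0,0.1]
    - [0,0,0]
  rotation:
    - [0,0,0.57]
    - [0,0,0]
    - [0,0,0]
    - [0,0,0]
    - [0,0,0]
    - [0,0,0]
    - [0,0,0]
    - [0,0,0]

```text
time: 36.7
tool_pos: [0.5565, 0.2471, 0.0141]
tcp_rot: [2.974, 1.012, -0.003]
wrist_force: [-0.5, 0.0, 0.2]
width: 1.003
grip_force: 0.0
```

Request:
apply_moves:
  fingers: [0,0,0,0,0,0,0]
  travel:
    - [0,0,0]
    - [0,0,0]
    - [0,0,0]
    - [0,0,0]
    - [0,0,0]
    - [0,0,0]
    - [0,0,0]
  rotation:
    - [0,0,0]
    - [0,0,0]
    - [0,0,0]
    - [0,0,0]
    - [0,0,0]
    - [0,0,0]
    - [0,0,0]
  newtons: 80

```text
time: 37.4
tool_pos: [0.5576, 0.2477, 0.016]
tcp_rot: [-2.974, -1.012, -0.002]
wrist_force: [-2.2, 0.5, 6.5]
width: 0.185
grip_force: 81.8
```

```bash
python3 - <<'E'
from h import *
st(); 
E
```

```text
t 37.4 pos [0.5576 0.2477 0.016 ] rot [-2.974e+00 -1.012e+00 -2.000e-03] q [0.377 0.315 1.904 0.    0.921 1.292] F [-2.2  0.5  6.5] w 0.185 g 81.82473421096802
```

Held. Lift, and refine the rim centre by fitting its bright ring in both fixed views.

Request:
apply_moves:
  fingers: [0,0,0,0,0,0,0]
  travel:
    - [0,0,-0.2]
    - [0,0,-0.6]
    - [0,0,-0.8]
    - [0,0,-0.8]
    - [0,0,-0.8]
    - [0,0,-0.6]
    - [0,0,0]
  rotation:
    - [0,0,0]
    - [0,0,0]
    - [0,0,0]
    - [0,0,0]
    - [0,0,0]
    - [0,0,0]
    - [0,0,0]

```text
time: 38.1
tool_pos: [0.5602, 0.2484, 0.211]
tcp_rot: [-2.974, -1.012, -0.016]
wrist_force: [0.7, 0.6, -1.7]
width: 0.185
grip_force: 80.8
```

```bash
python3 - <<'E'
from h import *
st(); th=np.linspace(0,2*np.pi,180,endpoint=False)
for c in("top","scene"):
    d=read_camera(c); g=cv2.GaussianBlur(cv2.cvtColor(cv2.imread(f"pics/{c}0.png"),6).astype(np.float32),(0,0),.8)
    def samp(x,y,r):
        P=np.array([proj(d,[x+r*np.cos(t),y+r*np.sin(t),.14]) for t in th]).astype(np.float32)
        return cv2.remap(g,P[None,:,0],P[None,:,1],1)[0]
    best=[]
    for x in np.arange(.550,.576,.002):
        for y in np.arange(-.266,-.238,.002):
            best.append((np.minimum(samp(x,y,.105),200).mean()-.5*(samp(x,y,.112)+samp(x,y,.098)).mean(),x,y))
    best.sort(reverse=True); print(c,np.round(best[:4],3).tolist())
for n,z in(("lid_handle",.053+.19),("lid_vent",.04+.19)): tins(z,("wrist","wrist"),n)
E
```

```text
t 38.1 pos [0.5602 0.2484 0.211 ] rot [-2.974 -1.012 -0.016] q [ 0.377  0.133  1.738 -0.     1.261  1.292] F [ 0.7  0.6 -1.7] w 0.185 g 80.79083919525146
top [[61.686, 0.562, -0.252], [58.211, 0.56, -0.252], [52.427, 0.562, -0.25], [51.764, 0.562, -0.254]]
scene [[48.761, 0.562, -0.254], [47.634, 0.564, -0.254], [44.233, 0.562, -0.256], [41.105, 0.564, -0.256]]
wrist [(0.74, [277.0, 281.0], [0.555, 0.248]), (0.41, [531.0, 251.0], [0.644, 0.159])]
wrist [(0.93, [279.0, 280.0], [0.556, 0.248])]
wrist [(0.56, [279.0, 50.0], [0.639, 0.311])]
wrist [(0.56, [278.0, 52.0], [0.638, 0.311])]
```

```bash
python3 - <<'E'
from h import *
plan(.563,-.253,.205,-96.3,16)
E
```

```text
16 T [[-0.37,0.5,-0.0],[-0.35,0.52,-0.0],[-0.33,0.53,-0.0],[-0.3,0.55,-0.01],[-0.27,0.56,0.0],[-0.25,0.58,0.0],[-0.22,0.58,-0.0],[-0.18,0.6,-0.0],[-0.16,0.6,-0.01],[-0.14,0.62,0.0],[-0.1,0.61,0.0],[-0.07,0.62,-0.0],[-0.04,0.63,-0.0],[-0.02,0.62,-0.0],[0.02,0.63,-0.01],[0.05,0.62,0.0]] R [[0.0,0.0,0.46],[0.0,0.0,0.45],[0.0,0.0,0.46],[0.0,0.01,0.46],[0.0,-0.0,0.46],[0.0,-0.0,0.45],[0.0,-0.0,0.46],[0.0,0.0,0.46],[0.0,0.0,0.46],[0.0,0.0,0.45],[0.0,0.0,0.46],[0.0,0.01,0.46],[0.0,-0.0,0.45],[0.0,-0.0,0.46],[0.0,0.0,0.46],[0.0,0.0,0.46]]
```

Request:
apply_moves:
  fingers: [0,0,0,0,0,0,0,0,0,0,0,0]
  travel:
    - [-0.37,0.5,0]
    - [-0.35,0.52,0]
    - [-0.33,0.53,0]
    - [-0.3,0.55,0]
    - [-0.27,0.56,0]
    - [-0.25,0.58,0]
    - [-0.22,0.58,0]
    - [-0.18,0.6,0]
    - [-0.16,0.6,0]
    - [-0.14,0.62,0]
    - [-0.1,0.61,0]
    - [-0.07,0.62,0]
  rotation:
    - [0,0,0.46]
    - [0,0,0.45]
    - [0,0,0.46]
    - [0,0,0.46]
    - [0,0,0.46]
    - [0,0,0.45]
    - [0,0,0.46]
    - [0,0,0.46]
    - [0,0,0.46]
    - [0,0,0.45]
    - [0,0,0.46]
    - [0,0,0.46]

```text
time: 39.8
tool_pos: [0.5618, -0.1289, 0.2045]
tcp_rot: [-3.139, -0.124, 0.0]
wrist_force: [0.1, 0.2, -3.0]
width: 0.187
grip_force: 80.7
```

Request:
apply_moves:
  fingers: [0,0,0,0,0,0]
  travel:
    - [-0.04,0.63,0]
    - [-0.02,0.62,0]
    - [0.02,0.63,0]
    - [0.05,0.62,0]
    - [0,0,0]
    - [0,0,0]
  rotation:
    - [0,0,0.45]
    - [0,0,0.46]
    - [0,0,0.46]
    - [0,0,0.46]
    - [0,0,0]
    - [0,0,0]

```text
time: 40.4
tool_pos: [0.5634, -0.2532, 0.2042]
tcp_rot: [-3.136, 0.175, 0.001]
wrist_force: [0.8, 1.2, -2.5]
width: 0.188
grip_force: 80.7
```

```bash
python3 - <<'E'
from h import *
s=st()
for n,z in(("lid_handle",.053+.185),("lid_vent",.04+.185),("steamer_mark",.14)): tins(z,("wrist","scene","wrist"),n)
plan(.563,-.253,.145,-96.3)
E
```

```text
t 40.4 pos [ 0.5634 -0.2532  0.2042] rot [-3.136e+00  1.750e-01  1.000e-03] q [-4.630e-01  1.540e-01  1.726e+00  1.000e-03  1.262e+00  1.219e+00] F [ 0.8  1.2 -2.5] w 0.188 g 80.66404581069946
wrist [(0.6, [281.0, 281.0], [0.56, -0.254])]
scene [(0.67, [195.0, 147.0], [0.563, -0.267])]
wrist [(0.71, [282.0, 243.0], [0.581, -0.255]), (0.62, [279.0, 279.0], [0.561, -0.251])]
wrist [(0.8, [280.0, 52.0], [0.669, -0.263])]
scene [(0.57, [167.0, 174.0], [0.67, -0.269]), (0.31, [340.0, 291.0], [0.64, 0.293])]
wrist [(0.76, [280.0, 52.0], [0.669, -0.264])]
wrist [(0.59, [274.0, 40.0], [0.691, -0.263])]
scene [(0.95, [168.0, 195.0], [0.688, -0.271])]
wrist [(0.43, [276.0, 40.0], [0.691, -0.264])]
2 T [[-0.01,0.0,0.6],[-0.0,0.01,0.6]] R [[-0.0,0.0,-0.0],[-0.0,0.0,-0.0]]
```

Request:
apply_moves:
  fingers: [0,0,0,0,0,0,0]
  travel:
    - [0,0,0.4]
    - [0,0,0.5]
    - [0,0,0.2]
    - [0,0,0.1]
    - [0,0,0.06]
    - [0,0,0]
    - [0,0,0]
  rotation:
    - [0,0,0]
    - [0,0,0]
    - [0,0,0]
    - [0,0,0]
    - [0,0,0]
    - [0,0,0]
    - [0,0,0]

```text
time: 42.0
tool_pos: [0.5645, -0.2532, 0.143]
tcp_rot: [3.136, -0.173, 0.003]
wrist_force: [1.3, -0.0, -2.5]
width: 0.184
grip_force: 80.6
```

```bash
python3 - <<'E'
from h import *
s=st();print(s["torque"])
E
```

```text
t 42.0 pos [ 0.5645 -0.2532  0.143 ] rot [ 3.136e+00 -1.730e-01  3.000e-03] q [-0.462  0.198  1.791  0.     1.151  1.219] F [ 1.3 -0.  -2.5] w 0.184 g 80.60201168060303
[ 0.00265921 -0.01620693  0.02254332]
```

Request:
apply_moves:
  fingers: [0,0,0,0]
  travel:
    - [0,0,0.05]
    - [0,0,0.04]
    - [0,0,0.02]
    - [0,0,0]
  rotation:
    - [0,0,0]
    - [0,0,0]
    - [0,0,0]
    - [0,0,0]

```text
time: 42.4
tool_pos: [0.5642, -0.2531, 0.138]
tcp_rot: [3.136, -0.173, 0.002]
wrist_force: [-1.7, 1.2, 5.8]
width: 0.184
grip_force: 81.7
```

```bash
python3 - <<'E'
from h import *
s=st();print(s["torque"])
E
```

```text
t 42.4 pos [ 0.5642 -0.2531  0.138 ] rot [ 3.136e+00 -1.730e-01  2.000e-03] q [-0.462  0.202  1.796 -0.     1.142  1.219] F [-1.7  1.2  5.8] w 0.184 g 81.71643018722534
[0.20725028 0.4076405  0.00215296]
```

Contact at exactly the expected seated height. Release, rise and check.

Request:
apply_moves:
  fingers: [0.5,0.6,0.6,0.6,0.6,0.6,0.6,0.6,0.6,0.6]
  travel:
    - [0,0,0]
    - [0,0,0]
    - [0,0,0]
    - [0,0,0]
    - [0,0,-0.2]
    - [0,0,-0.6]
    - [0,0,-0.8]
    - [0,0,-0.4]
    - [0,0,0]
    - [0,0,0]
  rotation:
    - [0,0,0]
    - [0,0,0]
    - [0,0,0]
    - [0,0,0]
    - [0,0,0]
    - [0,0,0]
    - [0,0,0]
    - [0,0,0]
    - [0,0,0]
    - [0,0,0]

```text
time: 43.4
tool_pos: [0.564, -0.2529, 0.237]
tcp_rot: [3.136, -0.173, 0.002]
wrist_force: [-0.2, -0.0, -1.0]
width: 0.601
grip_force: 0.0
```

```bash
python3 - <<'E'
from h import *
s=st()
for n,z in(("lid_handle",.175),("lid_vent",.162),("steamer_mark",.14)): tins(z,("wrist","scene"),n)
save("wrist","l2.png")
plan(.674,-.0105,.16,77)
plan(.674,-.0105,.16,-103)
E
```

```text
t 43.4 pos [ 0.564  -0.2529  0.237 ] rot [ 3.136e+00 -1.730e-01  2.000e-03] q [-0.462  0.135  1.687 -0.     1.318  1.219] F [-0.2 -0.  -1. ] w 0.601 g 0.0
wrist [(0.58, [284.0, 215.0], [0.564, -0.256])]
scene [(0.9, [200.0, 162.0], [0.563, -0.262])]
wrist [(0.75, [279.0, 72.0], [0.67, -0.263]), (0.53, [274.0, 53.0], [0.683, -0.261]), (0.3, [25.0, 318.0], [0.483, 0.002])]
scene [(0.93, [174.0, 186.0], [0.663, -0.268])]
wrist [(0.88, [276.0, 50.0], [0.69, -0.264])]
scene [(0.98, [166.0, 195.0], [0.692, -0.274]), (0.43, [202.0, 164.0], [0.548, -0.273])]
30 T [[0.06,-0.17,0.05],[0.07,-0.16,0.05],[0.09,-0.16,0.05],[0.1,-0.14,0.05],[0.12,-0.13,0.05],[0.13,-0.13,0.05],[0.14,-0.1,0.06],[0.15,-0.1,0.05],[0.16,-0.07,0.05],[0.17,-0.06,0.05],[0.17,-0.05,0.05],[0.17,-0.02,0.05],[0.18,-0.01,0.05],[0.18,0.01,0.05],[0.17,0.03,0.05],[0.18,0.04,0.05],[0.16,0.06,0.05],[0.16,0.08,0.05],[0.15,0.1,0.06],[0.14,0.11,0.05],[0.13,0.12,0.05],[0.11,0.13,0.05],[0.1,0.15,0.05],[0.09,0.16,0.05],[0.07,0.16,0.05],[0.05,0.17,0.05],[0.04,0.17,0.05],[0.02,0.18,0.05],[-0.0,0.18,0.05],[-0.02,0.17,0.05]] R [[-0.0,-0.0,-0.96],[-0.0,-0.0,-0.97],[-0.0,-0.0,-0.96],[-0.0,-0.0,-0.96],[-0.0,-0.0,-0.96],[-0.0,-0.0,-0.97],[-0.0,-0.0,-0.96],[-0.0,-0.0,-0.96],[-0.0,-0.0,-0.97],[-0.0,-0.0,-0.96],[-0.0,-0.0,-0.96],[-0.0,-0.0,-0.97],[-0.0,-0.0,-0.96],[-0.0,-0.0,-0.96],[-0.0,-0.0,-0.96],[-0.0,-0.0,-0.97],[-0.0,-0.0,-0.96],[-0.0,-0.0,-0.96],[-0.0,-0.0,-0.97],[-0.0,-0.0,-0.96],[-0.0,-0.0,-0.96],[-0.0,-0.0,-0.96],[-0.0,-0.0,-0.97],[-0.0,-0.0,-0.96],[-0.0,-0.0,-0.96],[-0.0,-0.0,-0.97],[-0.0,-0.0,-0.96],[0.0,-0.0,-0.96],[0.0,-0.0,-0.96],[0.0,-0.0,-0.97]]
6 T [[0.28,-0.84,0.25],[0.26,-0.85,0.26],[0.24,-0.86,0.25],[0.23,-0.85,0.26],[0.21,-0.87,0.25],[0.19,-0.86,0.25]] R [[-0.0,0.0,0.19],[-0.0,0.0,0.18],[-0.0,0.0,0.19],[-0.0,0.0,0.18],[-0.0,0.0,0.19],[-0.0,0.0,0.18]]
```

View pics/l2.png

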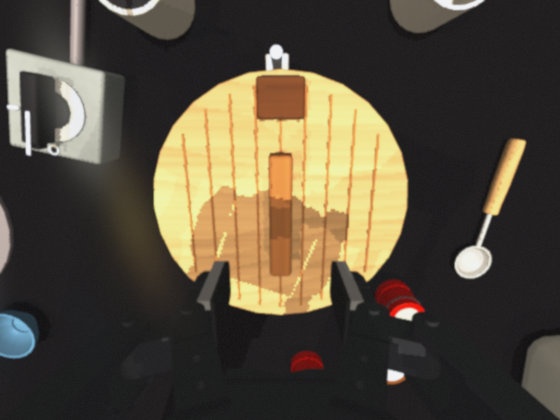

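The wrist view shows the lid flat on the basket, with the vent at (281,97) facing the stud at (276,50). Now turning the wrist round for the isolator.

Request:
apply_moves:
  fingers: [1,1,1,1,1,1,1,1,1,1,1,1]
  travel:
    - [0,0,0]
    - [0,0,0]
    - [0,0,0]
    - [0,0,0]
    - [0,0,0]
    - [0,0,0]
    - [0,0,0]
    - [0,0,0]
    - [0,0,0]
    - [0,0,0]
    - [0,0,0]
    - [0,0,0]
  rotation:
    - [0,0,-1]
    - [0,0,-1]
    - [0,0,-1]
    - [0,0,-1]
    - [0,0,-1]
    - [0,0,-1]
    - [0,0,-1]
    - [0,0,-1]
    - [0,0,-1]
    - [0,0,-1]
    - [0,0,-1]
    - [0,0,-1]

```text
time: 45.25
tool_pos: [0.5638, -0.2528, 0.2364]
tcp_rot: [2.636, 1.709, 0.0]
wrist_force: [-0.5, -0.0, 0.2]
width: 0.997
grip_force: 0.0
```

Request:
apply_moves:
  fingers: [1,1,1,1,1,1,1,1,1,1,1,1]
  travel:
    - [0,0,0]
    - [0,0,0]
    - [0,0,0]
    - [0,0,0]
    - [0,0,0]
    - [0,0,0]
    - [0,0,0]
    - [0,0,0]
    - [0,0,0]
    - [0,0,0]
    - [0,0,0]
    - [0,0,0]
  rotation:
    - [0,0,-1]
    - [0,0,-1]
    - [0,0,-1]
    - [0,0,-1]
    - [0,0,-1]
    - [0,0,-1]
    - [0,0,-1]
    - [0,0,-1]
    - [0,0,-1]
    - [0,0,-1]
    - [0,0,-1]
    - [0,0,0]

```text
time: 46.45
tool_pos: [0.5638, -0.2528, 0.2364]
tcp_rot: [1.286, 2.866, 0.0]
wrist_force: [-0.2, -0.2, 0.4]
width: 1.0
grip_force: 0.0
```

```bash
python3 - <<'E'
from h import *
s=st(); plan(.674,-.0105,.16,77)
E
```

```text
t 46.45 pos [ 0.5638 -0.2528  0.2364] rot [1.286 2.866 0.   ] q [-0.462  0.136  1.688  0.     1.318 -1.189] F [-0.2 -0.2  0.4] w 1.0 g 0.0
6 T [[0.36,0.81,0.25],[0.27,0.85,0.26],[0.19,0.86,0.25],[0.09,0.89,0.26],[0.01,0.88,0.25],[-0.09,0.89,0.26]] R [[0.0,0.0,-0.98],[0.0,0.0,-0.98],[0.0,0.0,-0.98],[0.0,0.0,-0.98],[0.0,0.0,-0.98],[-0.0,0.0,-0.99]]
```

Request:
apply_moves:
  fingers: [1,1,1,1,1,1,1,1]
  travel:
    - [0.36,0.81,0.25]
    - [0.27,0.85,0.26]
    - [0.19,0.86,0.25]
    - [0.09,0.89,0.26]
    - [0.01,0.88,0.25]
    - [-0.09,0.89,0.26]
    - [0,0,0]
    - [0,0,0]
  rotation:
    - [0,0,-0.98]
    - [0,0,-0.98]
    - [0,0,-0.98]
    - [0,0,-0.98]
    - [0,0,-0.98]
    - [0,0,-0.99]
    - [0,0,0]
    - [0,0,0]

```text
time: 47.25
tool_pos: [0.674, -0.0093, 0.1589]
tcp_rot: [-0.355, -3.12, 0.001]
wrist_force: [-0.1, -1.2, -0.2]
width: 1.002
grip_force: 0.0
```

```bash
python3 - <<'E'
from h import *
s=st(); tins(.074,("wrist",),"handle_grip"); plan(.673,-.0112,.04,76)
E
```

```text
t 47.25 pos [ 0.674  -0.0093  0.1589] rot [-3.55e-01 -3.12e+00  1.00e-03] q [-5.100e-02  2.890e-01  1.648e+00 -1.000e-03  1.206e+00 -1.394e+00] F [-0.1 -1.2 -0.2] w 1.002 g 0.0
wrist [(0.73, [274.0, 210.0], [0.675, -0.015])]
3 T [[0.01,-0.0,0.8],[0.01,-0.0,0.8],[0.01,-0.0,0.8]] R [[-0.0,0.0,0.05],[-0.0,0.0,0.05],[-0.01,0.0,0.05]]
```

Request:
apply_moves:
  fingers: [1,1,1,1,1,0,0,0,0,0,0]
  travel:
    - [0.01,-0.02,0.7]
    - [0.01,-0.01,0.9]
    - [0,0,0.6]
    - [0,0,0.2]
    - [0,0,0]
    - [0,0,0]
    - [0,0,0]
    - [0,0,0]
    - [0,0,0]
    - [0,0,0]
    - [0,0,0]
  rotation:
    - [0,0,0]
    - [0,0,0]
    - [0,0,0]
    - [0,0,0]
    - [0,0,0]
    - [0,0,0]
    - [0,0,0]
    - [0,0,0]
    - [0,0,0]
    - [0,0,0]
    - [0,0,0]
  newtons: 80

```text
time: 48.45
tool_pos: [0.6737, -0.0119, 0.0414]
tcp_rot: [0.358, 3.119, 0.0]
wrist_force: [-1.4, -1.3, 6.3]
width: 0.194
grip_force: 76.4
```

```bash
python3 - <<'E'
from h import *
s=st(); print(s["torque"])
E
```

```text
t 48.45 pos [ 0.6737 -0.0119  0.0414] rot [0.358 3.119 0.   ] q [-0.055  0.391  1.744  0.     1.005 -1.397] F [-1.4 -1.3  6.3] w 0.194 g 76.36396372981835
[-0.24398068  0.24693963 -0.89257009]
```

Gripped. Turn clockwise to ON.

Request:
apply_moves:
  fingers: [0,0,0,0,0,0,0,0,0,0,0,0]
  travel:
    - [0,0,0]
    - [0,0,0]
    - [0,0,0]
    - [0,0,0]
    - [0,0,0]
    - [0,0,0]
    - [0,0,0]
    - [0,0,0]
    - [0,0,0]
    - [0,0,0]
    - [0,0,0]
    - [0,0,0]
  rotation:
    - [0,0,1]
    - [0,0,1]
    - [0,0,1]
    - [0,0,1]
    - [0,0,1]
    - [0,0,1]
    - [0,0,1]
    - [0,0,1]
    - [0,0,1]
    - [0,0,1]
    - [0,0,1]
    - [0,0,1]

```text
time: 49.65
tool_pos: [0.6744, -0.0125, 0.0414]
tcp_rot: [2.123, 2.311, 0.001]
wrist_force: [-0.8, -2.2, 3.7]
width: 0.183
grip_force: 80.8
```

Request:
apply_moves:
  fingers: [0,0,0,0]
  travel:
    - [0,0,0]
    - [0,0,0]
    - [0,0,0]
    - [0,0,0]
  rotation:
    - [0,0,0.7]
    - [0,0,0.6]
    - [0,0,0.4]
    - [0,0,0]

```text
time: 50.05
tool_pos: [0.6743, -0.0125, 0.0415]
tcp_rot: [2.317, 2.117, 0.001]
wrist_force: [-0.1, -2.1, 6.0]
width: 0.186
grip_force: 81.0
```

```bash
python3 - <<'E'
from h import *
s=st(); print(s["torque"]); y=R.from_rotvec(s["tcp_rot"]).as_matrix()[:,1]; print("psi",np.degrees(np.arctan2(y[1],y[0])))
E
```

```text
t 50.05 pos [ 0.6743 -0.0125  0.0415] rot [2.317e+00 2.117e+00 1.000e-03] q [-0.055  0.391  1.744 -0.002  1.004  0.036] F [-0.1 -2.1  6. ] w 0.186 g 80.97002863883972
[-0.85140796  0.15758701 -0.16082945]
psi -5.16471502604801
```

Request:
apply_moves:
  fingers: [0,0,0,0]
  travel:
    - [0,0,0]
    - [0,0,0]
    - [0,0,0]
    - [0,0,0]
  rotation:
    - [0,0,0.3]
    - [0,0,0.3]
    - [0,0,0.2]
    - [0,0,0]

```text
time: 50.45
tool_pos: [0.6742, -0.0126, 0.0414]
tcp_rot: [2.402, 2.02, 0.001]
wrist_force: [-0.3, -3.3, 6.1]
width: 0.182
grip_force: 81.0
```

```bash
python3 - <<'E'
from h import *
s=st(); print(s["torque"]); y=R.from_rotvec(s["tcp_rot"]).as_matrix()[:,1]; print("psi",np.degrees(np.arctan2(y[1],y[0])))
E
```

```text
t 50.45 pos [ 0.6742 -0.0126  0.0414] rot [2.402e+00 2.020e+00 1.000e-03] q [-0.055  0.391  1.744 -0.002  1.004  0.119] F [-0.3 -3.3  6.1] w 0.182 g 80.99356055259705
[-0.7803824   0.16152387  0.28117312]
psi -9.87074400001211
```

Request:
apply_moves:
  fingers: [0,0,0,0]
  travel:
    - [0,0,0]
    - [0,0,0]
    - [0,0,0]
    - [0,0,0]
  rotation:
    - [0,0,0.3]
    - [0,0,0.2]
    - [0,0,0.2]
    - [0,0,0]

```text
time: 50.85
tool_pos: [0.6743, -0.0125, 0.0415]
tcp_rot: [2.468, 1.937, 0.0]
wrist_force: [-0.2, -1.0, 6.2]
width: 0.184
grip_force: 87.9
```

```bash
python3 - <<'E'
from h import *
s=st(); print(s["torque"]); y=R.from_rotvec(s["tcp_rot"]).as_matrix()[:,1]; print("psi",np.degrees(np.arctan2(y[1],y[0])))
E
```

```text
t 50.85 pos [ 0.6743 -0.0125  0.0415] rot [2.468 1.937 0.   ] q [-0.054  0.391  1.744 -0.004  1.004  0.188] F [-0.2 -1.   6.2] w 0.184 g 87.87288383580744
[-0.5939738   0.08380456  2.17429832]
psi -13.755551660695236
```

Torque is now at 2.2 N m, so it's at the stop. Release, rise and check.

Request:
apply_moves:
  fingers: [1,1,1,1,1,1,1,1,1,1]
  travel:
    - [0,0,0]
    - [0,0,0]
    - [0,0,0]
    - [0,0,0]
    - [0,0,-0.4]
    - [0,0,-0.9]
    - [0,0,-0.9]
    - [0,0,-0.5]
    - [0,0,0]
    - [0,0,0]
  rotation:
    - [0,0,0]
    - [0,0,0]
    - [0,0,0]
    - [0,0,0]
    - [0,0,0]
    - [0,0,0]
    - [0,0,0]
    - [0,0,0]
    - [0,0,0]
    - [0,0,0]

```text
time: 51.85
tool_pos: [0.6732, -0.0116, 0.1754]
tcp_rot: [2.478, 1.93, 0.002]
wrist_force: [-0.5, -0.0, -0.2]
width: 0.995
grip_force: 0.0
```

```bash
python3 - <<'E'
from h import *
st(); d=read_camera("wrist"); e=read_camera("top")
a=cv2.resize(d["image"][80:300,170:390],(400,400)); b=cv2.resize(e["image"][130:310,310:490],(400,400))
cv2.imwrite("pics/f.png",np.hstack([a,b])[:,:,::-1])
tins(.175,("top","scene"),"lid_handle"); tins(.162,("top","scene"),"lid_vent")
E
```

```text
t 51.85 pos [ 0.6732 -0.0116  0.1754] rot [2.478e+00 1.930e+00 2.000e-03] q [-0.054  0.275  1.635  0.     1.231  0.193] F [-0.5 -0.  -0.2] w 0.995 g 0.0
top [(0.73, [371.0, 179.0], [0.571, -0.258])]
scene [(0.8, [201.0, 164.0], [0.564, -0.254])]
top [(0.55, [367.0, 148.0], [0.664, -0.26])]
scene [(0.62, [172.0, 185.0], [0.663, -0.274])]
```

View pics/f.png

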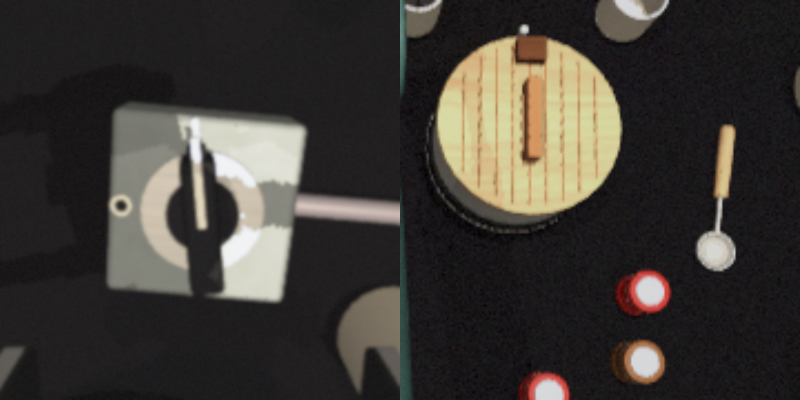

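The pointer is on the white bar mark, 80.6° from its OFF pose against the 80.2° travel. The lid is seated with the vent toward the stud, and the look-alikes are untouched. Handing in.

```bash
python3 -c "
from workcell import *
print(finish_job())"
```

```text
the job is handed in; nothing more can be done
None
```

The job is handed in: isolator turned off, all three steel tins present stood upright in the basket, bamboo lid seated with its vent facing the stud, and isolator turned fully back to on; no verdict came back, and one tin that got knocked aside inside the basket was left where it stood, still upright.

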